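# Draw up the sunken planing stop with the hook

## Robot

A 6-joint arm with a two-finger parallel gripper is mounted at the origin on the work surface. World frame = base frame: x ahead of the robot, y to its left, z up, the work surface at z = 0. Lengths are in m, angles in degrees, forces in N, time in s.
With the tool pointing down it reaches from about 0.25 to 0.725 m from the base axis. Payload 9.7 kg.
Tool frame: the origin (TCP) lies at the very end of the fingers, on their centre line; the grasp point (between the pads) lies 19 mm behind it; x points along the fingers, z is the direction in which the jaws open and shut, and the axes are right-handed (so a half turn about x gives the same grasp; the last joint's range is limited). The gripper opens to 85 mm and grips with 20 to 120 N. Pads are 22 mm wide; open, the fingers measure 114 mm over their backs; the gripper's body (76 mm by 85 mm) begins 54 mm behind the grasp point. The pads swing forward as they close: fully open they stand 13 mm farther back than shut.
Start: joints at [-75, 4.979, 10.078, 95.1, 0, 90], TCP at [0.142, -0.531, 0.231] pointing down, gripper open.
Joint ranges: [-179.16, 179.16], [-48.56, 103.87], [-65.8, 70.77], [-126.05, 130.52], [-82.76, 87.17], [-180, 180]. Speed limits (degrees/s): [127.2, 127.2, 147.25, 180, 180, 180].

## Interface

Orientations are given as [roll, pitch, yaw] about the fixed x, y, z axes, in that order (R = Rz(yaw) Ry(pitch) Rx(roll)).
In Python, from workcell import sensors, vision, job_done gives the robot as it stands.
- The arm moves only by the tool carry_out, never from a script. Its argument "increments" is a list of rows, each a list of 7 numbers: the turn, a rotation vector about the tool's x, y, z in degrees, then the shift along the tool's x, y, z in mm, then the opening in per cent of the stroke, from 0 (shut) to 100 (fully open). A call has 1 to 12 rows; each row shifts and turns the commanded pose from where the row before left it, along the tool's axes as they then stand; what a row does not reach is not made up. A row lasts 1/8 s, in which the tool goes at most 62.5 mm and 10.7 degrees, less where a joint would pass 70% of its speed; a pose out of reach is approached as far as the arm can. A call is refused whole if a number of a shift passes 62.5 or a number of a turn 10.7, either way. A call with a gripper value outside its range is refused whole. The fingers move at their own pace and stop on an object; "squeeze" is the grip in N (left out, the last holds). Time passes only in rows, so rows that do not move let the fingers close. It gives the time, the measured TCP pose, the force and the opening at its end, in the units of the state.
- sensors.get_obs(): the state, without advancing time (a new reading comes with each control period).
- vision.camera(name): name is "scene" or "side" or "wrist"; returns the picture (480x640x3 uint8, red, green, blue); there is no depth.
- vision.calibration(name): a dict with "camera_matrix" (3x3 intrinsics, pixels), "extrinsics" (4x4, takes a point from world to camera coordinates); the wrist camera has in their place "mount" (4x4, takes a point from camera to tool coordinates, whose origin is the TCP and whose axes are the tool frame's). Camera axes: x right, y up, looking along -z (the intrinsics and any distortion apply to the point x, -y, -z); pixel columns grow to the right and rows downward; lengths in m; the calibration is good to about 2 mm. The wrist camera is an equidistant fisheye: a pixel r from the principal point sees the ray r / f radians off the axis. A picture is of the moment at which its call begins: read the wrist's pose just before it. calibration takes no time and is no camera call.
- job_done(): hands the job in, once; it reports no verdict.
The state is a dict: "time": time; "q": joint angles; "qd": joint speeds; "joint_efforts": joint torques, N m; "ee_pos": TCP position; "tcp_rot": TCP orientation; "wrist_force": force on the tool from outside, world axes, zero at the start; "torque": the same for the moment, N m; "opening": finger opening in m.
Only numpy, scipy, OpenCV 4.12 (cv2) and the standard library are available. Lean on these libraries where they do the work, as an engineer would, in place of code of your own. Each camera call takes 0.05 s, during which the arm holds its last target.

## Task

The planing stop has sunk deep into the bore of the beech stop block: take the hook tool from its rack, catch the stop's steel eye with it and draw the stop up as far as it will go, touching block, stop and eye with the hook only and never forcing them (40 N on the hook would damage the eye). Leave the stop standing fully up, then hang the hook back in its rack and let go of it. Do not disturb the other things on the bench.

Things in the scene. Friction and masses are not known exactly. Their poses are not given: they have to be found in the camera images.
- block: Beech stop block, upright, 150 x 150 mm and 120 mm high, fixed; origin under its centre on the bench, z up, x and y along its sides. Steel strips 12 mm high at its foot reach 105 mm from the centre on its x sides. A round vertical bore of 72 mm diameter runs right through its middle; the planing stop slides in it. On the stop stands a steel eye that turns stiffly about the bore's axis (about 0.14 N m, some 10 N on a leg). Its heading is any, and not measured.
- bore_mouth (a point): Centre of the bore's mouth, at the height of the block's top face (120 mm above the bench); z up along the bore's axis.
- eye_axis (a point): A point on the bore's axis at the foot of the bore, on the bench; the eye of the planing stop stands on this axis. The eye: an upright loop of round 5 mm wire on a disc 40 mm across and 4 mm thick, on the stop's flat top. Two legs, centre lines 13 mm either side of the axis, joined 27 mm above the flat top by a level bar. Clear window: 21 mm wide, from 4 to 24.5 mm above the flat top.
- stop (a joint): How far the planing stop (round wooden post, 68 mm diameter) is drawn up from its lowest place, in m: 0.001 to 0.003 at the start, 0.110 against its hard end stop. How deep the lowest place lies is not measured: the flat top is then 72 to 108 mm below the bore's mouth, so look or feel. Friction of about 9 N holds it; drawing it up takes 10 to 12 N, a push down of over 6 N sinks it.
- hook_grip (a point): Centre of the hook tool's upright wooden handle, 22 x 22 mm, 60 mm high (30 mm above and below this point). Under it a square steel collar, 34 x 34 mm, 6 mm thick, underside 36 mm below this point; then a straight 7 mm shank down the tool's axis to the toe, which points along this frame's -x, 140 mm below this point. z up along the tool, mass about 150 g.
- hook_toe (a point): Point on the centre line of the hook's toe (round 5 mm wire), 10 mm from the shank's axis, 140 mm below the handle's centre; axes as the handle's. The toe runs along -x and ends 20 mm from the shank's axis; its last 5 mm are turned up, to 7.5 mm above the toe's upper side. The clear gap between shank and turned-up tip is 11.5 mm.
- rack_seat (a point): Seat of the hook, at the upper side of the rack's plywood fork, 125 mm above the bench. The collar rests here between two cheeks (7 mm high, 41 mm apart, along x); the handle's centre is then 36 mm above this point. The shank hangs in a slot 12 mm wide along x, open to -x, from 28 mm in front (-x) to 8 mm behind this point. Lift 10 to 20 mm and draw out to -x; hang it back so, toe to -x.
- rack: The fixed plywood rack of the hook; origin on the bench under the seat, axes as the seat's. Fork plate 90 mm wide (y) and 10 mm thick, from 28 mm in front (-x) to 80 mm behind the seat; under it a post, 50 to 80 mm behind the seat; foot 120 mm wide, 12 mm high.
- glue_mid (a point): Middle of a white glue bottle, upright, 54 mm in diameter, 130 mm high. Leave alone.
- tin_mid (a point): Middle of a tin, upright, 70 mm in diameter, 80 mm high. Leave alone.
- jar_mid (a point): Middle of a glass jar, 60 mm in diameter, 70 mm high. Leave alone.
- offcut_mid (a point): Middle of a wood offcut, 110 x 45 x 30 mm. Leave alone.
- sander_mid (a point): Middle of a cork sanding block, 100 x 60 x 35 mm. Leave alone.
- mallet_mid (a point): Point in the handle of a wooden mallet lying flat, 255 mm long along x; its head, 60 x 110 x 60 mm, is 110 mm along +x from here. Leave alone.
- square_mid (a point): Middle of the 120 x 22 x 16 mm wooden stock (along x) of a try square lying flat; its steel blade reaches 155 mm along +y. Leave alone.
Things that resemble listed ones, but are neither listed nor needed, are in the scene too. What is shaped like the part that bears hook_grip but blue is not meant.

How it is judged:
By the outcome, as a careful person would: the job done as asked, in the order asked, and still so for the second after the job is handed in, with the robot touching nothing.
It also fails if it takes over 72 s, if anything falls off the work surface, if the arm or the gripper's body presses on something with over 40 N, if the wrist force passes 120 N, or if a joint passes its speed limit or range.

## Working session

There is one attempt and no reset: what is moved stays moved. The work goes in short steps, Python scripts to look and compute and a tool call to move; the robot and the scene stay as the last step left them, time stands still between calls to the robot, and variables do not carry over. Pictures are saved under pics/ and viewed, and the job is handed in when it is done.

Besides the shell and the picture viewer there is one more tool, called after "Request:" as name([rows], argument=value, ...), one row to a line, values as JSON. carry_out: Moves the arm, as the interface text tells. Its arguments: {"type":"object","properties":{"increments":{"type":"array"},"squeeze":{"type":"number"}},"required":["increments"]}

```bash
mkdir -p pics; ls
python3 - <<'E'
from workcell import sensors, vision
import cv2, numpy as np
np.set_printoptions(precision=4,suppress=True)
print(sensors.get_obs())
for n in ["scene","side","wrist"]:
    c=vision.calibration(n); print(n,c)
    cv2.imwrite(f"pics/{n}0.png",vision.camera(n)[:,:,::-1])
E
```

```text
pics
{'time': 0.0, 'q': array([-74.9999,   5.0108,  10.0341,  95.0993,   0.0002,  89.9978]), 'qd': array([0.1029, 0.147 , 0.0423, 0.02  , 0.0555, 0.0169]), 'joint_efforts': array([  0.0018, -52.0398,  46.4796,   0.0167,   0.0002,  -0.    ]), 'ee_pos': array([ 0.1423, -0.531 ,  0.2306]), 'tcp_rot': array([179.8292,  89.9239, 104.8316]), 'wrist_force': array([-0.344 ,  1.1327,  0.2699]), 'torque': array([-0.0314, -0.0111, -0.0216]), 'opening': 0.085463519974775}
scene {'camera_matrix': array([[554.1226,   0.    , 320.1736],
       [  0.    , 554.1226, 232.8853],
       [  0.    ,   0.    ,   1.    ]]), 'extrinsics': array([[ 0.3015,  0.9532,  0.0201, -0.122 ],
       [-0.6968,  0.2059,  0.6871,  0.3045],
       [ 0.6508, -0.2212,  0.7263, -1.9438],
       [ 0.    ,  0.    ,  0.    ,  1.    ]])}
side {'camera_matrix': array([[436.7777,   0.    , 316.0379],
       [  0.    , 436.7777, 234.3154],
       [  0.    ,   0.    ,   1.    ]]), 'extrinsics': array([[ 0.9787, -0.205 ,  0.0107, -0.5727],
       [ 0.1551,  0.7727,  0.6155, -0.1156],
       [-0.1345, -0.6007,  0.7881, -1.075 ],
       [ 0.    ,  0.    ,  0.    ,  1.    ]])}
wrist {'camera_matrix': array([[371.6483,   0.    , 324.8255],
       [  0.    , 371.6483, 238.776 ],
       [  0.    ,   0.    ,   1.    ]]), 'mount': array([[-0.0001,  0.288 , -0.9576, -0.1422],
       [ 0.0003,  0.9576,  0.288 ,  0.073 ],
       [ 1.    , -0.0002, -0.0002, -0.001 ],
       [ 0.    ,  0.    ,  0.    ,  1.    ]])}
```

View pics/scene0.png

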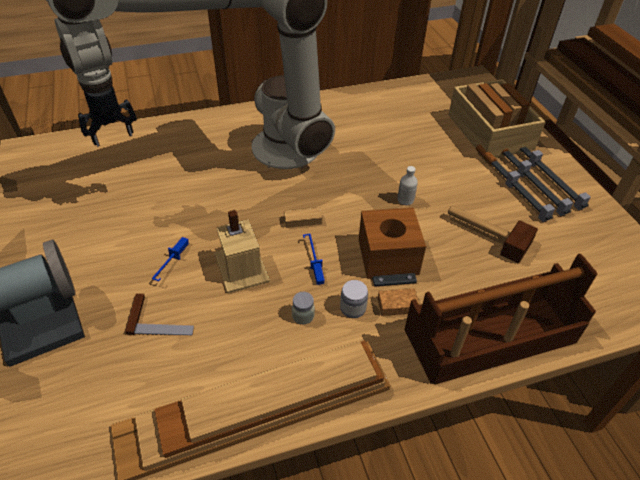

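View pics/side0.png

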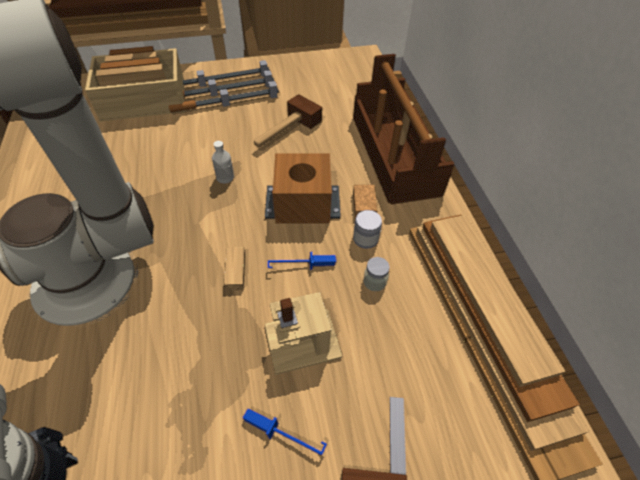

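View pics/wrist0.png

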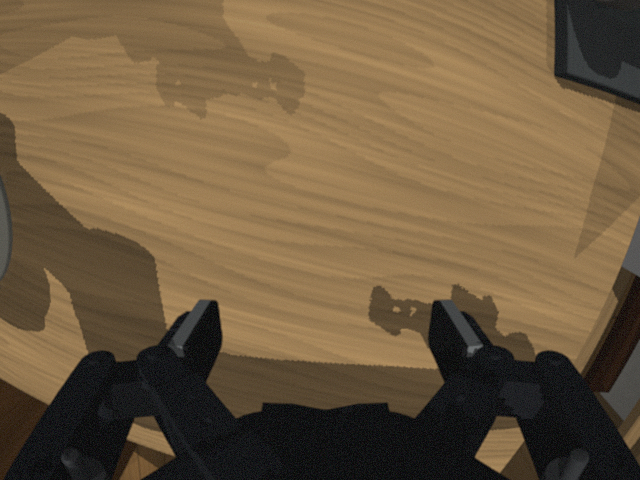

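The scene view shows the rack at about (240,255) with the brown-handled hook at (234,220); the side view has it at (287,308). Two blue hooks lie on the bench at scene (317,262) and (172,258) and are decoys. The block is at scene (392,240) and side (302,190). Next I'll enlarge these.

```bash
cat > h.py <<'E'
import numpy as np, cv2
from workcell import sensors, vision
from scipy.spatial.transform import Rotation as R
np.set_printoptions(precision=4,suppress=True)
CAL={n:vision.calibration(n) for n in("scene","side","wrist")}
def tcp(o=None):
    o=o or sensors.get_obs(); T=np.eye(4)
    T[:3,:3]=R.from_euler('xyz',o['tcp_rot'],degrees=True).as_matrix(); T[:3,3]=o['ee_pos']; return T
def ray(n,uv,T=None):
    c=CAL[n];K=c['camera_matrix'];x=(uv[0]-K[0,2])/K[0,0];y=(uv[1]-K[1,2])/K[1,1]
    if n=="wrist":
        M=T@c['mount'];r=np.hypot(x,y);s=np.sin(r)/r if r>1e-9 else 1
        d=np.array([x*s,-y*s,-np.cos(r)])
    else:
        M=np.linalg.inv(c['extrinsics']);d=np.array([x,-y,-1])
    d=M[:3,:3]@d; return M[:3,3],d/np.linalg.norm(d)
def plane(n,uv,z,T=None):
    o,d=ray(n,uv,T); return o+d*(z-o[2])/d[2]
def tri(*obs):
    A=np.zeros((3,3));b=np.zeros(3);L=[ray(*a) for a in obs]
    for o,d in L:
        P=np.eye(3)-np.outer(d,d);A+=P;b+=P@o
    p=np.linalg.solve(A,b); return p,[np.linalg.norm(np.cross(p-o,d)) for o,d in L]
def proj(n,p,T=None):
    c=CAL[n];K=c['camera_matrix'];E=np.linalg.inv(T@c['mount']) if n=="wrist" else c['extrinsics']
    q=E[:3,:3]@np.asarray(p)+E[:3,3];v=np.array([q[0],-q[1],-q[2]])
    if n=="wrist":
        th=np.arctan2(np.hypot(v[0],v[1]),v[2]);v=np.array([v[0],v[1]])/np.hypot(v[0],v[1])*th
    else: v=v[:2]/v[2]
    return np.array([K[0,0]*v[0]+K[0,2],K[1,1]*v[1]+K[1,2]])
def crop(img,u0,v0,u1,v1,k,f):
    c=cv2.resize(img[v0:v1,u0:u1],None,fx=k,fy=k,interpolation=cv2.INTER_CUBIC)
    for u in range((u0+9)//10*10,u1,10):
        cv2.putText(c,str(u),(int((u-u0)*k),8),0,.3,(255,0,255),1) if u%20==0 else 0
        cv2.line(c,(int((u-u0+.5)*k),10),(int((u-u0+.5)*k),14),(255,0,255),1)
    for v in range((v0+9)//10*10,v1,10):
        cv2.putText(c,str(v),(0,int((v-v0+.5)*k)),0,.3,(255,0,255),1)
    cv2.imwrite(f,c)
E
python3 - <<'E'
from h import *
s=cv2.imread('pics/scene0.png');d=cv2.imread('pics/side0.png')
crop(s,200,200,280,300,6,'pics/c1.png')
crop(d,250,280,350,380,6,'pics/c2.png')
crop(s,345,195,435,290,6,'pics/c3.png')
crop(d,255,145,350,230,6,'pics/c4.png')
a=np.hstack([cv2.imread('pics/c1.png'),cv2.imread('pics/c2.png')[:600]])
print(a.shape)
E
```

```text
(600, 1080, 3)
```

View pics/c1.png

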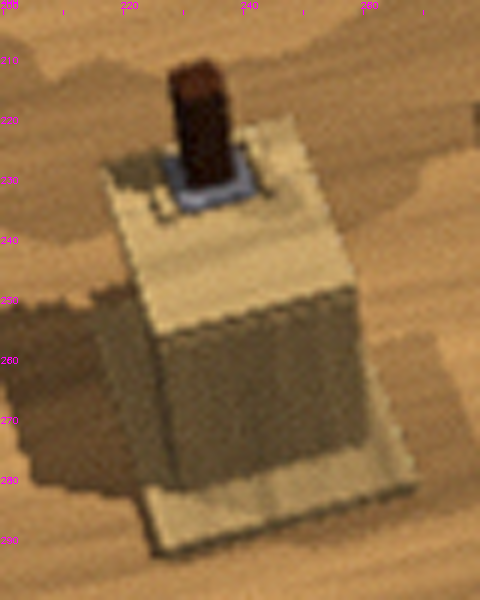

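View pics/c2.png

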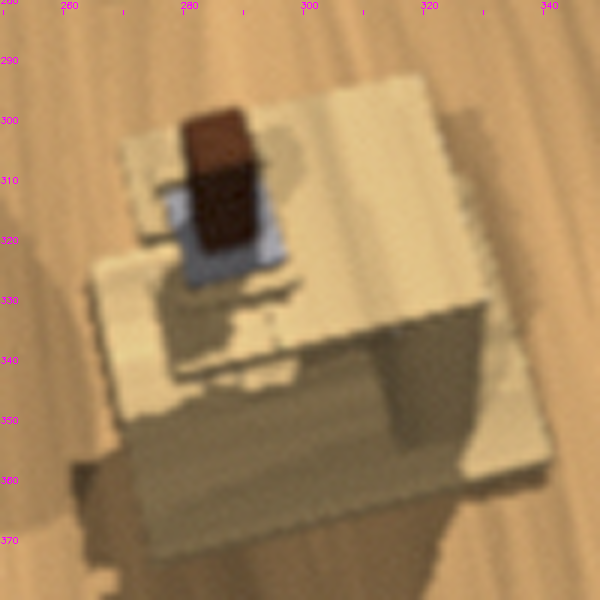

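View pics/c3.png

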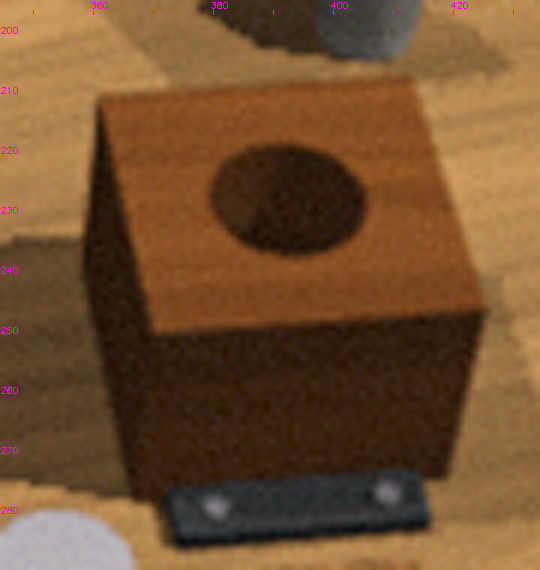

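View pics/c4.png

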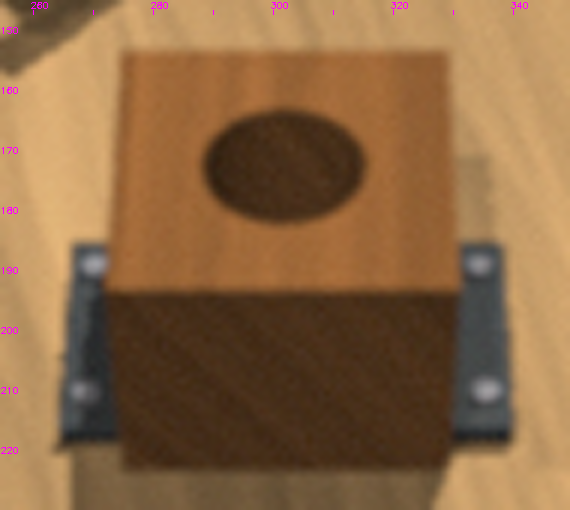

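Run:
```python
from h import *
def quad(name,z,sc,si):
    print(name)
    out=[]
    for k,a,b in zip(['--','-+','++','+-'],sc,si):
        p,e=tri(("scene",a),("side",b)); ps=plane("scene",a,z);pd=plane("side",b,z)
        print(k,'tri',p,'err',np.round(e[0]*1e3,1),'sc',ps[:2],'sd',pd[:2]); out.append((ps+pd)/2)
    o=np.array(out); x=(o[2]+o[3]-o[0]-o[1])/2; y=(o[1]+o[2]-o[0]-o[3])/2
    print('ctr',o.mean(0),'x len,ang',np.linalg.norm(x),np.degrees(np.arctan2(x[1],x[0])),'y',np.linalg.norm(y),np.degrees(np.arctan2(-y[0],y[1])))
quad('block',.12,[(361,211),(412.5,208),(425,247),(370,250)],[(272,193.5),(274.5,153.5),(328,153.5),(330.5,193.5)])
print('bore',tri(("scene",(391.5,228)),("side",(301.5,173))),plane("scene",(391.5,228),.12),plane("side",(301.5,173),.12))
quad('rack',.125,[(217,228),(248,219),(259,247),(227,255)],[(265,324),(270,302),(319,292),(330,329)])
# handle top
print('handle top',tri(("scene",(232,212)),("side",(285,304))))
```

```text
block
-- tri [0.4895 0.0917 0.1162] err 0.5 sc [0.4936 0.0896] sd [0.4891 0.0887]
-+ tri [0.5182 0.2378 0.1159] err 1.5 sc [0.5234 0.234 ] sd [0.5174 0.2354]
++ tri [0.6627 0.2104 0.114 ] err 2.4 sc [0.6694 0.2047] sd [0.6606 0.2071]
+- tri [0.6346 0.0628 0.1164] err 0.4 sc [0.6379 0.061 ] sd [0.6336 0.06  ]
ctr [0.5781 0.1476 0.12  ] x len,ang 0.14731982629107201 -11.229152489633684 y 0.14838370136555382 -11.324652784750798
bore (array([0.5762, 0.1485, 0.1171]), [np.float64(0.0007640296238256125), np.float64(0.0007640296238254282)]) [0.5795 0.1464 0.12  ] [0.5755 0.1466 0.12  ]
rack
-- tri [ 0.432  -0.2896  0.1243] err 22.1 sc [ 0.4503 -0.3084] sd [ 0.4236 -0.267 ]
-+ tri [ 0.4406 -0.2208  0.1258] err 0.6 sc [ 0.4403 -0.2212] sd [ 0.4404 -0.2197]
++ tri [ 0.5455 -0.2149  0.1211] err 0.6 sc [ 0.5494 -0.216 ] sd [ 0.5448 -0.2166]
+- tri [ 0.5491 -0.3011  0.1204] err 0.3 sc [ 0.553  -0.3012] sd [ 0.5485 -0.3036]
ctr [ 0.4938 -0.2567  0.125 ] x len,ang 0.11038387013434578 -2.7261793541993558 y 0.07667480346721126 0.0902121970621473
handle top (array([ 0.467 , -0.2651,  0.1885]), [np.float64(0.0005248794028351989), np.float64(0.0005248794028351825)])
```

Request:
carry_out([
  [-9,0,0,0,0,0,100],
  [-9,0,0,0,0,0,100],
  [-9,0,0,0,0,0,100],
  [-9,0,0,0,0,0,100],
  [-9,0,0,0,0,0,100],
  [0,0,0,-6.5,46,23,100],
  [0,0,0,-6.5,46,23,100],
  [0,0,0,-6.5,46,23,100],
  [0,0,0,-6.5,46,23,100],
  [0,0,0,-6.5,46,23,100],
  [0,0,0,-6.5,46,23,100],
  [0,0,0,0,0,0,100],
])

```text
time: 1.65
ee_pos: [0.4022, -0.3594, 0.2702]
tcp_rot: [96.3, 90.0, 66.5]
wrist_force: [-0.5, 0.3, -0.6]
opening: 0.0854
```

Run:
```python
from h import *
o=sensors.get_obs();print(o);np.save('pics/w1.npy',tcp(o));print(tcp(o))
cv2.imwrite('pics/w1.png',vision.camera('wrist')[:,:,::-1])
```

```text
{'time': 1.65, 'q': array([-41.7931,   4.5889,  14.0291,  99.4482,   0.0242,  77.9654]), 'qd': array([-3.4995, -0.7646, -1.2696, -0.0287, -0.9345, -2.4543]), 'joint_efforts': array([  2.38  , -50.7629,  46.6002,  -0.0431,   0.2641,   0.6084]), 'ee_pos': array([ 0.4022, -0.3594,  0.2702]), 'tcp_rot': array([96.2994, 89.9745, 66.5409]), 'wrist_force': array([-0.5345,  0.2515, -0.6061]), 'torque': array([-0.0255,  0.033 ,  0.0014]), 'opening': 0.08540721014874972}
[[ 0.0002  0.4963  0.8681  0.4022]
 [ 0.0004  0.8681 -0.4963 -0.3594]
 [-1.      0.0004 -0.      0.2702]
 [ 0.      0.      0.      1.    ]]
```

View pics/w1.png

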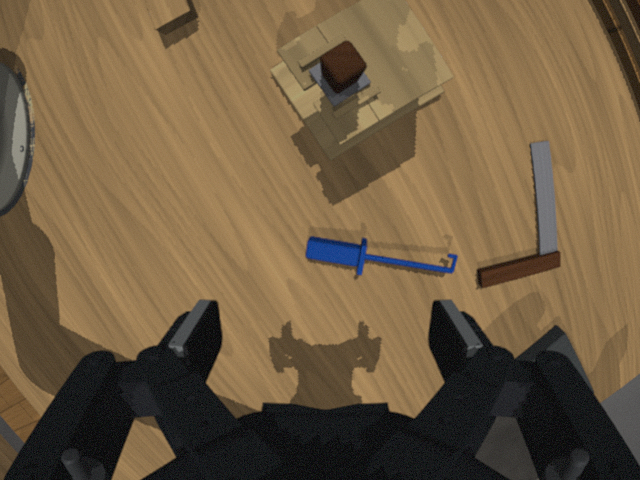

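Run:
```python
from h import *
crop(cv2.imread('pics/w1.png'),260,0,460,160,4,'pics/c5.png')
```

```text
(no output)
```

View pics/c5.png

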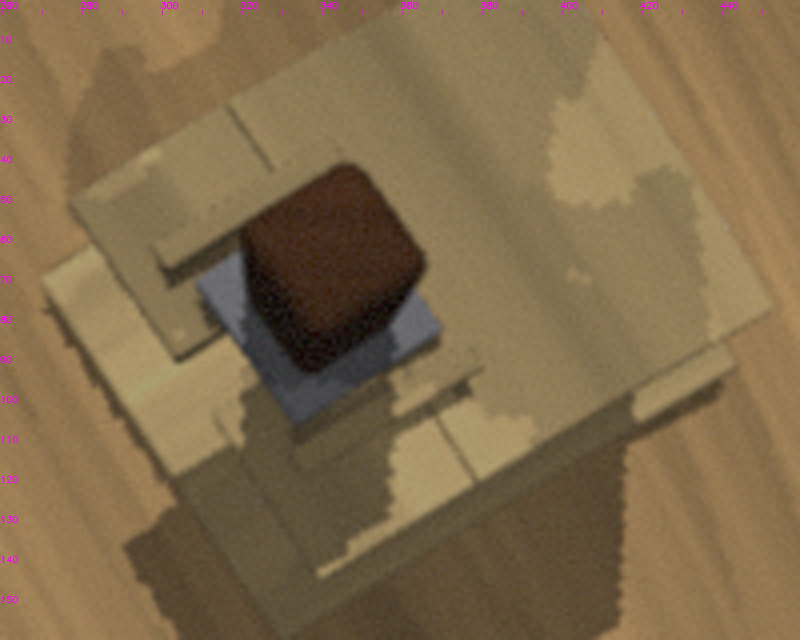

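Run:
```python
from h import *
T=np.load('pics/w1.npy')
for n,u,z in [('-x+y',(277.5,51),.125),('prong1',(304.5,90),.125),('prong2',(314,104),.125),('-x-y',(339.5,144.5),.125),('+x-y',(453,76),.125),
 ('h1',(346,41),.191),('h2',(367,65.5),.191),('h3',(341,81),.191),('h4',(321,57.5),.191),('col l',(309,70),.131),('col r',(370,82),.131),('col b',(334,106),.131)]:
    print(n,plane('wrist',u,z,T)[:2])
print(tri(('scene',(232,212)),('side',(285,304)),('wrist',(344,61.5),T)))
for p in [(.467,-.2645,.191),(.4395,-.22,.125),(.549,-.303,.125)]: print(proj('scene',p),proj('side',p),proj('wrist',p,T))
```

```text
-x+y [ 0.438  -0.2222]
prong1 [ 0.4403 -0.26  ]
prong2 [ 0.4411 -0.2731]
-x-y [ 0.4424 -0.3099]
+x-y [ 0.5492 -0.3037]
h1 [ 0.4758 -0.2538]
h2 [ 0.4791 -0.2729]
h3 [ 0.461  -0.2739]
h4 [ 0.4579 -0.2556]
col l [ 0.4508 -0.249 ]
col r [ 0.4858 -0.2791]
col b [ 0.4531 -0.2822]
(array([ 0.4678, -0.2649,  0.1891]), [np.float64(0.0004057883070595845), np.float64(0.0011850909992103507), np.float64(0.0011898351700414436)])
[232.0133 211.4226] [284.759  302.8235] [342.0329  62.8264]
[248.3776 218.7055] [269.5914 302.2101] [277.7323  47.7521]
[225.9928 254.0356] [330.1813 328.674 ] [452.3424  75.2952]
```

Request:
carry_out([
  [0,0,0,0,50.3,-11.1,100],
  [0,0,0,0,50.3,-11.1,100],
  [0,0,0,0,50.3,-11.1,100],
  [0,0,0,0,50.3,-11.1,100],
  [0,0,0,0,50.3,-11.1,100],
  [0,0,0,0,50.3,-11.1,100],
  [0,0,0,0,50.3,-11.1,100],
  [0,0,0,0,50.3,-11.1,100],
  [0,0,0,0,50.3,-11.1,100],
  [0,0,0,50,0,0,100],
  [0,0,0,50,0,0,100],
  [0,0,0,0,0,0,100],
])

```text
time: 3.2
ee_pos: [0.5374, 0.0795, 0.1664]
tcp_rot: [-140.2, 89.6, -170.3]
wrist_force: [-0.1, -0.3, 0.6]
opening: 0.0854
```

Run:
```python
from h import *
o=sensors.get_obs();print(o['time'],o['q'],o['ee_pos']);np.save('pics/w2.npy',tcp(o))
cv2.imwrite('pics/w2.png',vision.camera('wrist')[:,:,::-1])
```

```text
3.2 [  8.4158   3.6424   1.4778  88.2685  -0.01   128.4791] [0.5374 0.0795 0.1664]
```

View pics/w2.png

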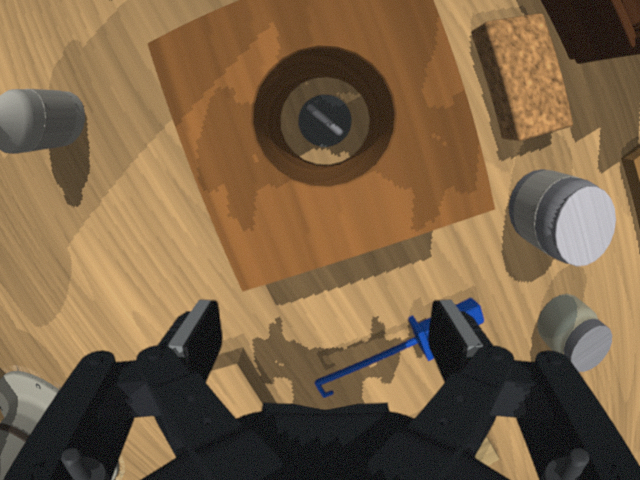

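The bore mouth is at about (323,115), and the eye is clearly visible inside it at about (325,120). Now a crop.

Run:
```python
from h import *
crop(cv2.imread('pics/w2.png'),245,40,405,190,5,'pics/c6.png')
c=cv2.imread('pics/c6.png'); cv2.imwrite('pics/c6.png',np.clip(c.astype(float)*1.6,0,255).astype('uint8')[:600])
crop(cv2.imread('pics/w2.png'),285,80,365,155,8,'pics/c7.png')
```

```text
(no output)
```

View pics/c6.png

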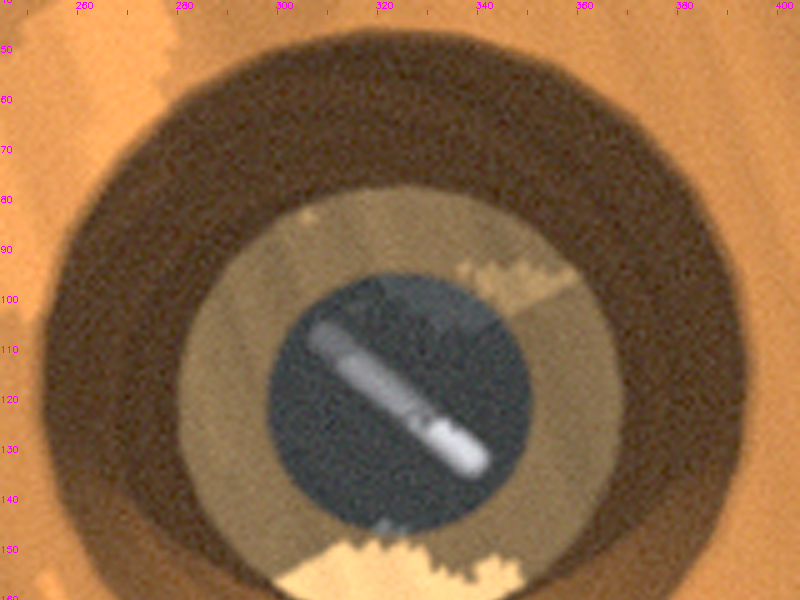

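View pics/c7.png

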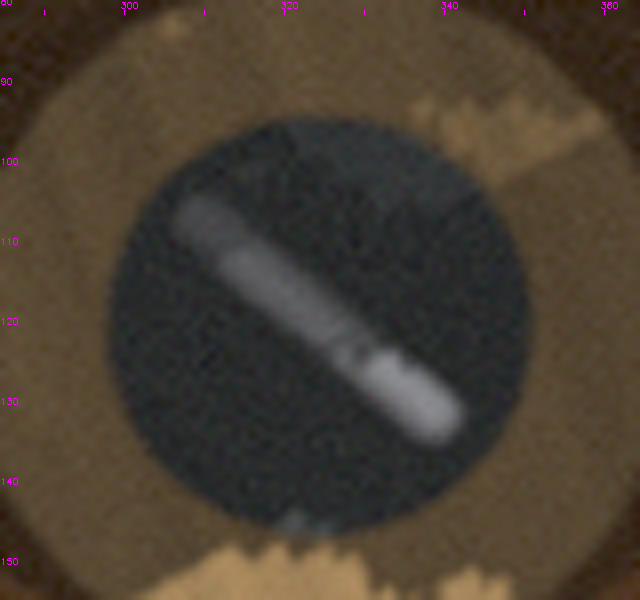

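Run:
```python
from h import *
from scipy.optimize import brentq, least_squares
T=np.load('pics/w2.npy')
im=cv2.GaussianBlur(cv2.imread('pics/w2.png'),(0,0),1.0).astype(float).sum(2)
def edge(c,r0,r1,sign):
    pts=[]
    for a in np.radians(np.arange(0,360,3)):
        r=np.arange(r0,r1,.2);u=c[0]+r*np.cos(a);v=c[1]+r*np.sin(a)
        p=cv2.remap(im.astype(np.float32),u[None].astype(np.float32),v[None].astype(np.float32),1)[0]
        g=np.gradient(p)*sign;k=g.argmax()
        if 2<k<len(r)-3 and g[k]>3: pts.append((u[k],v[k]))
    return np.array(pts)
def circ(pts,h):
    P=np.array([plane('wrist',p,h,T)[:2] for p in pts])
    f=least_squares(lambda x:np.hypot(*(P-x[:2]).T)-x[2],[*P.mean(0),.03],loss='soft_l1',f_scale=.0005)
    return f.x,np.median(np.abs(f.fun)),P
for n,c,r0,r1,s,D in [('mouth',(323,116),60,80,1,72),('disc',(324.5,120.5),20,32,1,40),('post',(324,122),37,52,-1,68)]:
    pts=edge(c,r0,r1,s)
    h=brentq(lambda h:circ(pts,h)[0][2]*2-D/1e3,-.1,.2)
    x,res,P=circ(pts,h); print(n,len(pts),'z',h,'ctr',x[:2],'res',res)
    e,_,_=circ(pts,h+.003);print('  diam/3mm',e[2]*2)
    print('  ellipse',cv2.fitEllipse(pts.astype(np.float32)))
```

```text
mouth 120 z 0.1193352008179449 ctr [0.5764 0.1507] res 0.00015621620532319663
  diam/3mm 0.07085708417182705
  ellipse ((323.4012756347656, 115.64848327636719), (140.60223388671875, 141.52911376953125), 77.5898666381836)
disc 120 z 0.025966786266997895 ctr [0.5761 0.1502] res 0.00020586510715810656
  diam/3mm 0.03957625846704204
  ellipse ((324.41064453125, 120.75151824951172), (52.4117431640625, 54.58543014526367), 21.783288955688477)
post 120 z 0.020011157352578312 ctr [0.5762 0.1504] res 0.00016713086738019342
  diam/3mm 0.06729241607488817
  ellipse ((324.55987548828125, 120.36605072021484), (87.0678939819336, 88.88255310058594), 89.615234375)
```

Run:
```python
from h import *
T=np.load('pics/w2.npy')
im=cv2.imread('pics/w2.png').astype(float).sum(2)
# bar: bright-vs-disc pixels inside disc, offset from dark
Y,X=np.mgrid[0:480,0:640]
m=(np.hypot(X-324.4,Y-120.7)<24)
for th in (130,150,170):
    mm=(m&(cv2.GaussianBlur(im,(0,0),.7)>th)).astype('uint8')
    n,l,st,c=cv2.connectedComponentsWithStats(mm)
    k=1+st[1:,4].argmax(); pts=np.argwhere(l==k)[:,::-1].astype(np.float32)
    r=cv2.minAreaRect(pts); b=cv2.boxPoints(r)
    vx,vy,x0,y0=cv2.fitLine(pts,cv2.DIST_L2,0,.01,.01).ravel()
    s=(pts-[x0,y0])@[vx,vy]
    A=[plane('wrist',(x0+vx*q,y0+vy*q),.0475,T) for q in (s.min(),s.max())]
    d=A[1]-A[0];print(th,st[k],r,'len',np.linalg.norm(d),'az',np.degrees(np.arctan2(d[1],d[0])),'mid',(A[0]+A[1])/2)
```

```text
130 [305  98  40  46 506] ((325.25067138671875, 119.81564331054688), (46.549034118652344, 16.698688507080078), 51.546287536621094) len 0.03204464570207874 az -75.47714461431015 mid [0.5766 0.1501 0.0475]
150 [306 104  38  32 373] ((324.56170654296875, 119.42744445800781), (45.44967269897461, 8.914689064025879), 40.36453628540039) len 0.03163636331974677 az -70.47056199570663 mid [0.5763 0.1503 0.0475]
170 [307 105  37  31 323] ((324.4024353027344, 119.6219482421875), (44.197174072265625, 8.277210235595703), 38.65980911254883) len 0.030745181299715332 az -70.09072615564804 mid [0.5763 0.1503 0.0475]
```

Request:
carry_out([
  [-10,0,0,0,0,0,100],
  [-10,0,0,0,0,0,100],
  [-10,0,0,0,0,0,100],
  [-10,0,0,0,0,0,100],
  [-10,0,0,0,0,0,100],
  [-10,0,0,0,0,0,100],
  [-10,0,0,0,0,0,100],
  [-10,0,0,0,0,0,100],
  [-10,0,0,0,0,0,100],
  [0,0,0,0,-22,24,100],
  [0,0,0,0,-22,24,100],
  [0,0,0,0,0,0,100],
])

```text
time: 4.75
ee_pos: [0.6041, 0.1002, 0.1726]
tcp_rot: [-51.2, 89.8, 8.8]
wrist_force: [-0.9, 0.3, -0.7]
opening: 0.0854
```

Run:
```python
from h import *
o=sensors.get_obs();print(o['time'],o['q'],o['ee_pos'],o['qd']);np.save('pics/w3.npy',tcp(o))
cv2.imwrite('pics/w3.png',vision.camera('wrist')[:,:,::-1])
```

```text
4.75 [ 9.4176 12.6373 12.1794 89.3651 -0.002  39.4509] [0.6041 0.1002 0.1726] [-0.0948 -2.5963 -3.052   0.6652 -0.0652 -0.193 ]
```

View pics/w3.png

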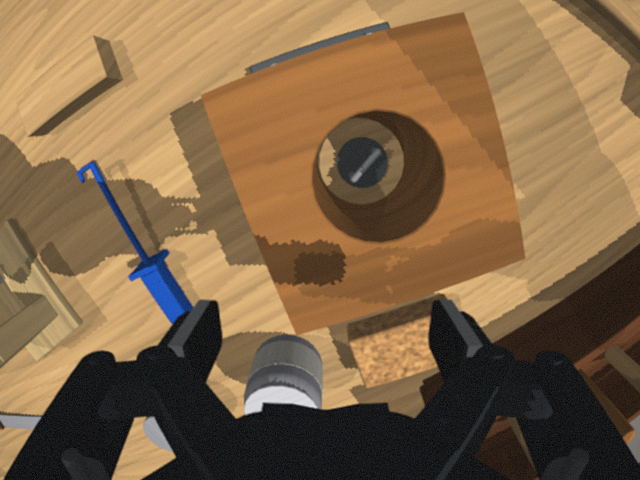

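```bash
cat > circ.py <<'E'
from h import *
from scipy.optimize import brentq, least_squares
def load(n):
    T=np.load(f'pics/{n}.npy');im=cv2.GaussianBlur(cv2.imread(f'pics/{n}.png'),(0,0),1.0).astype(np.float32).sum(2);return T,im
def edge(im,c,r0,r1,sign):
    pts=[]
    for a in np.radians(np.arange(0,360,3)):
        r=np.arange(r0,r1,.2);u=c[0]+r*np.cos(a);v=c[1]+r*np.sin(a)
        p=cv2.remap(im,u[None].astype(np.float32),v[None].astype(np.float32),1)[0]
        g=np.gradient(p)*sign;k=g.argmax()
        if 2<k<len(r)-3 and g[k]>3: pts.append((u[k],v[k]))
    return np.array(pts)
def circ(T,pts,h):
    P=np.array([plane('wrist',p,h,T)[:2] for p in pts])
    f=least_squares(lambda x:np.hypot(*(P-x[:2]).T)-x[2],[*np.median(P,0),.03],loss='soft_l1',f_scale=.0003)
    return f.x,np.median(np.abs(f.fun))
E
python3 - <<'E'
from circ import *
T,im=load('w3')
for n,c,r0,r1,s,D in [('mouth',(379,176),57,72,1,72),('disc',(362,161),19,33,1,40)]:
    pts=edge(im,c,r0,r1,s)
    h=brentq(lambda h:circ(T,pts,h)[0][2]*2-D/1e3,-.1,.2)
    print(n,len(pts),'z',h,*circ(T,pts,h))
    if n=='mouth': m3=circ(T,pts,.12)[0]
T2,im2=load('w2'); m2=circ(T2,edge(im2,(323,116),60,80,1),.12)[0]
print(m2,m3)
# m = c + R b  (b in tool y,z)
R2,R3=T2[:2,1:3],T[:2,1:3]
A=np.vstack([np.hstack([np.eye(2),R2]),np.hstack([np.eye(2),R3])])
x=np.linalg.solve(A,np.r_[m2[:2],m3[:2]]);print('c',x[:2],'b(y,z)',x[2:])
T1=np.load('pics/w1.npy'); print('rack corr',np.array([.4682,-.2645])-T1[:2,1:3]@x[2:])
crop(cv2.imread('pics/w3.png'),310,100,450,245,4,'pics/c8.png')
E
```

```text
mouth 120 z 0.11918364353200259 [0.5761 0.1506 0.036 ] 0.00016864339731852834
disc 117 z 0.02751837062827385 [0.576  0.1503 0.02  ] 0.00021774024541346831
[0.5778 0.1504 0.0359] [0.576  0.1506 0.0358]
c [0.5768 0.1496] b(y,z) [0.0012 0.0005]
rack corr [ 0.4672 -0.2653]
```

View pics/c8.png

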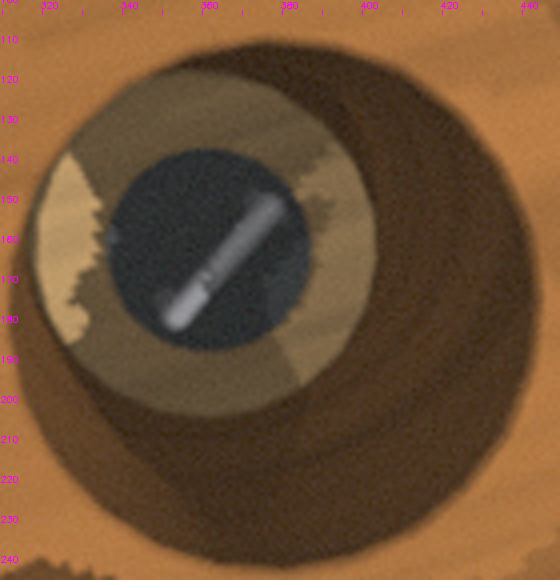

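Request:
carry_out([
  [9.5,0,0,-16.2,0,0,100],
  [9.5,0,0,-16.2,0,0,100],
  [9.5,0,0,-16.2,0,0,100],
  [9.5,0,0,-16.2,0,0,100],
  [9.5,0,0,-16.2,0,0,100],
  [9.5,0,0,-16.2,0,0,100],
  [0,0,0,0,-57,-24.8,100],
  [0,0,0,0,-57,-24.8,100],
  [0,0,0,0,-57,-24.8,100],
  [0,0,0,0,-57,-24.8,100],
  [0,0,0,0,-57,-24.8,100],
  [0,0,0,0,0,0,100],
])

```text
time: 6.3
ee_pos: [0.4905, -0.1944, 0.2697]
tcp_rot: [-37.2, 89.8, -34.6]
wrist_force: [-0.1, 0.8, -0.1]
opening: 0.0856
```

Run:
```python
from h import *
o=sensors.get_obs();print(o['time'],o['q'],o['ee_pos'],o['tcp_rot']);T=tcp(o);np.save('pics/w4.npy',T)
cv2.imwrite('pics/w4.png',vision.camera('wrist')[:,:,::-1])
print(np.degrees(np.arctan2(T[1,2],T[0,2])))
d=np.array([.4675,-.265,.27])-T[:3,3];print(T[:3,:3].T@d*1e3)
```

```text
6.3 [-21.6015   2.7753  12.0725  99.1437  -0.0354  65.7461] [ 0.4905 -0.1944  0.2697] [-37.2456  89.8425 -34.5932]
2.6525335733755715
[ -0.1924 -69.4446 -26.2622]
```

View pics/w4.png

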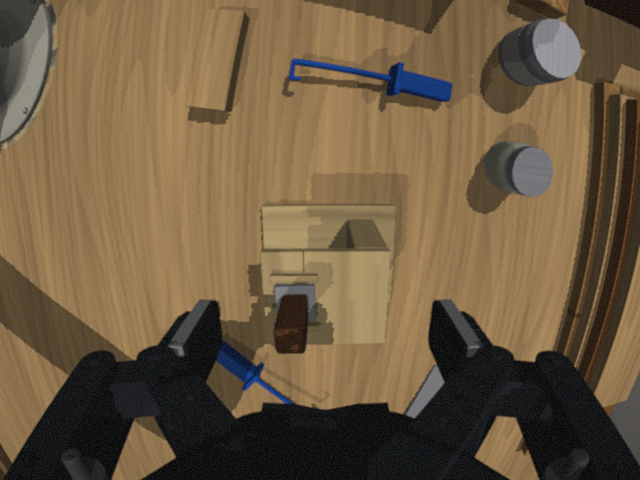

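Run:
```python
from h import *
crop(cv2.imread('pics/w4.png'),250,195,410,365,4,'pics/c9.png')
```

View pics/c9.png

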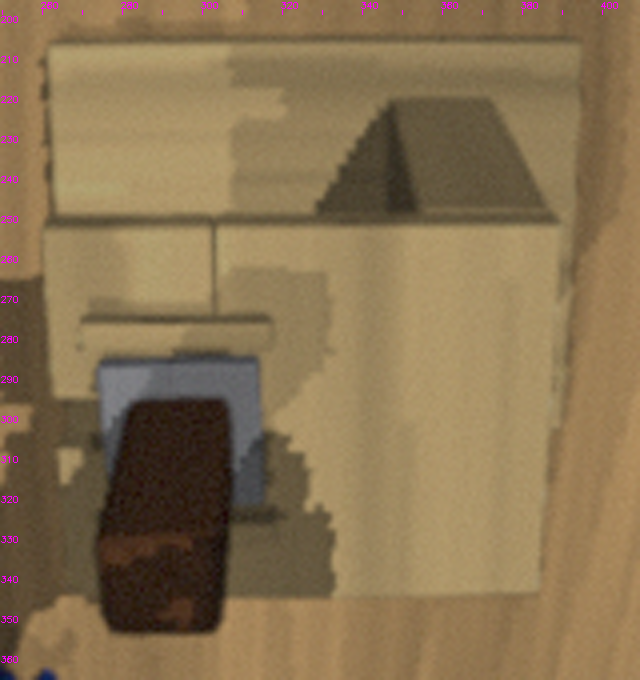

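Run:
```python
from h import *
T=np.load('pics/w4.npy');b=np.array([.0012,.0005])
f=lambda u,z:plane('wrist',u,z,T)[:2]-T[:2,1:3]@b
for n,u,z in [('+y-x',(261,250.5),.125),('+y+x',(388,250.5),.125),('-y+x',(384,343.5),.125),('c1',(275,285),.131),('c2',(313.5,285),.131),('h',(275,330),.191),('h',(306,329),.191),('h',(304.5,352.5),.191),('h',(276.5,353),.191)]:print(n,f(u,z))
```

```text
+y-x [ 0.4385 -0.2204]
+y+x [ 0.5429 -0.2156]
-y+x [ 0.5494 -0.3057]
c1 [ 0.4509 -0.2481]
c2 [ 0.4829 -0.2464]
h [ 0.4581 -0.2553]
h [ 0.4795 -0.2531]
h [ 0.4789 -0.2729]
h [ 0.4589 -0.2747]
```

Request:
carry_out([
  [0,0,0,0,-34.4,-12.9,100],
  [0,0,0,0,-34.4,-12.9,100],
  [0,0,0,0,0,0,100],
  [0,0,0,0,0,0,100],
])

```text
time: 6.85
ee_pos: [0.4709, -0.2599, 0.2683]
tcp_rot: [-7.9, 89.9, -4.9]
wrist_force: [-0.3, 0.4, 1.2]
opening: 0.0854
```

Run:
```python
from h import *
o=sensors.get_obs();print(o['time'],o['ee_pos'],o['tcp_rot'],o['qd']);T=tcp(o);np.save('pics/w5.npy',T)
cv2.imwrite('pics/w5.png',vision.camera('wrist')[:,:,::-1])
print(np.degrees(np.arctan2(T[1,2],T[0,2])))
d=np.array([.468,-.2643,.27])-T[:3,3];print(T[:3,:3].T@d*1e3)
```

```text
6.85 [ 0.4709 -0.2599  0.2683] [-7.9392 89.9459 -4.907 ] [ 0.6194  0.0708 -0.3165 -0.0738 -0.0792 -0.1793]
3.0321463684329673
[-1.6893 -4.2818 -3.1666]
```

View pics/w5.png

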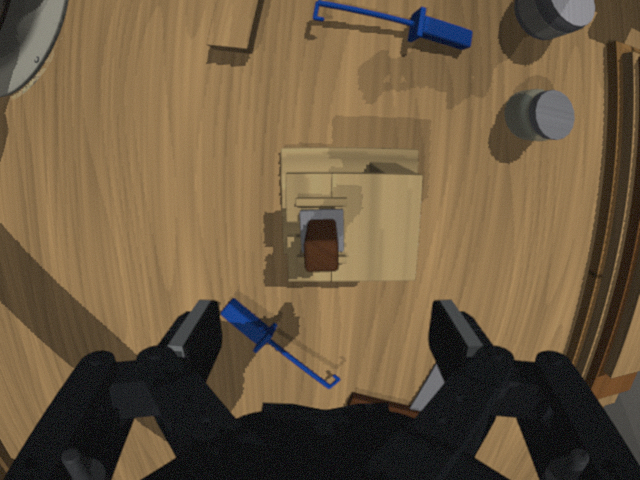

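Request:
carry_out([
  [0,0,0,0,-4.3,-3.2,100],
  [0,0,0,36,0,0,100],
  [0,0,0,36,0,0,100],
  [0,0,0,30,0,0,100],
  [0,0,0,20,0,0,100],
  [0,0,0,0,0,0,100],
  [0,0,0,0,0,0,100],
])

```text
time: 7.78
ee_pos: [0.4681, -0.2652, 0.1466]
tcp_rot: [-32.4, 89.9, -29.4]
wrist_force: [-0.4, -0.6, 0.5]
opening: 0.0852
```

Run:
```python
from h import *
o=sensors.get_obs();print(o['time'],o['ee_pos'],o['tcp_rot'],o['wrist_force']);T=tcp(o);np.save('pics/w6.npy',T)
cv2.imwrite('pics/w6.png',vision.camera('wrist')[:,:,::-1])
```

```text
7.775 [ 0.4681 -0.2652  0.1466] [-32.3801  89.9361 -29.352 ] [-0.3792 -0.586   0.4922]
```

View pics/w6.png

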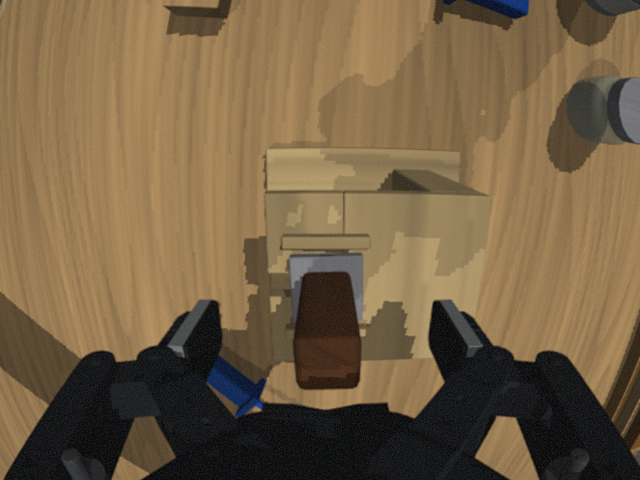

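Request:
carry_out([
  [0,0,0,0,0,0,45],
  [0,0,0,0,0,0,20],
  [0,0,0,0,0,0,10],
  [0,0,0,0,0,0,10],
  [0,0,0,0,0,0,10],
  [0,0,0,0,0,0,10],
  [0,0,0,0,0,0,10],
], squeeze=60)

```text
time: 8.7
ee_pos: [0.4678, -0.2653, 0.1457]
tcp_rot: [-19.2, 90.0, -16.2]
wrist_force: [-0.1, 0.3, 4.0]
opening: 0.0213
```

Request:
carry_out([
  [0,0,0,-7,0,0,10],
  [0,0,0,-10,0,0,10],
  [0,0,0,0,0,0,10],
  [0,0,0,0,0,0,10],
])

```text
time: 9.2
ee_pos: [0.4678, -0.2653, 0.1624]
tcp_rot: [124.5, 90.0, 127.5]
wrist_force: [0.7, -0.5, -1.5]
opening: 0.0213
```

Run:
```python
from h import *
o=sensors.get_obs();print(o['time'],o['ee_pos'],o['tcp_rot'],o['wrist_force']);T=tcp(o)
crop(vision.camera('side')[:,:,::-1],240,240,360,380,4,'pics/c10.png')
```

```text
9.2 [ 0.4678 -0.2653  0.1624] [124.5024  89.995  127.5037] [ 0.6639 -0.4609 -1.4592]
```

View pics/c10.png

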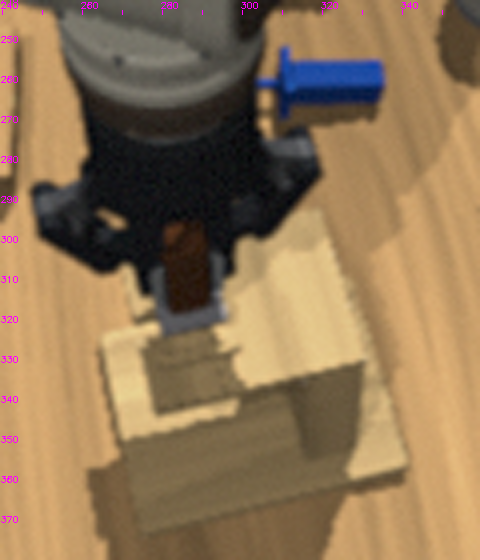

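Request:
carry_out([
  [0,0,0,0,0,-25,10],
  [0,0,0,0,0,-25,10],
  [0,0,0,0,0,-25,10],
  [0,0,0,0,0,0,10],
  [0,0,0,-43,0,0,10],
  [-5.7,0,0,-43,0,0,10],
  [-5.7,0,0,-43,0,0,10],
  [-5.6,0,0,0,0,0,10],
  [0,0,0,0,0,0,10],
])

```text
time: 10.38
ee_pos: [0.3935, -0.2693, 0.2914]
tcp_rot: [-26.8, 90.0, -6.8]
wrist_force: [-0.1, 0.4, -2.6]
opening: 0.0212
```

Request:
carry_out([
  [0,0,0,0,36.7,38.2,10],
  [0,0,0,0,36.7,38.2,10],
  [0,0,0,0,36.7,38.2,10],
  [0,0,0,0,36.7,38.2,10],
  [0,0,0,0,36.7,38.2,10],
  [0,0,0,0,36.7,38.2,10],
  [0,0,0,0,36.7,38.2,10],
  [0,0,0,0,36.7,38.2,10],
  [0,0,0,0,36.7,38.2,10],
  [0,0,0,0,0,0,10],
  [0,0,0,0,0,0,10],
  [0,0,0,0,0,0,10],
])

```text
time: 11.88
ee_pos: [0.6027, 0.1579, 0.2917]
tcp_rot: [-38.2, 90.0, -18.3]
wrist_force: [0.1, 0.3, -2.3]
opening: 0.0214
```

Run:
```python
from h import *
o=sensors.get_obs();print(o['time'],o['q'],o['ee_pos'],o['tcp_rot'],o['wrist_force']);T=tcp(o);np.save('pics/w7.npy',T)
print(np.degrees(np.arctan2(T[1,2],T[0,2])))
cv2.imwrite('pics/w7.png',vision.camera('wrist')[:,:,::-1])
cv2.imwrite('pics/side7.png',vision.camera('side')[:,:,::-1])
cv2.imwrite('pics/scene7.png',vision.camera('scene')[:,:,::-1])
```

```text
11.875 [ 14.6837  17.8116  31.8683 104.0489  -0.0051  84.7852] [0.6027 0.1579 0.2917] [-38.1663  89.9907 -18.2678] [ 0.1285  0.2596 -2.3308]
19.898548797739668
```

View pics/w7.png

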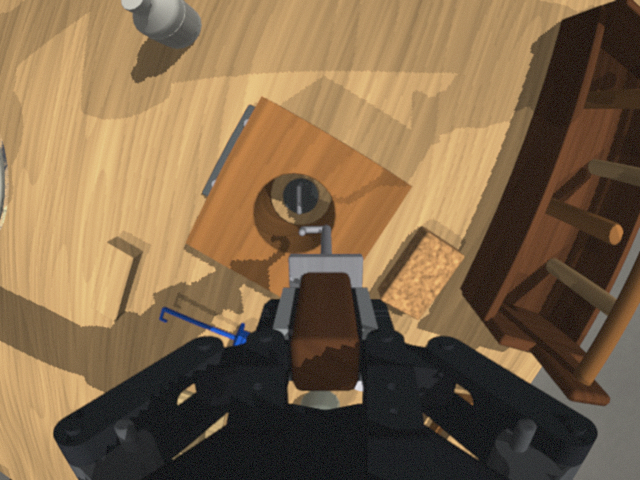

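View pics/side7.png

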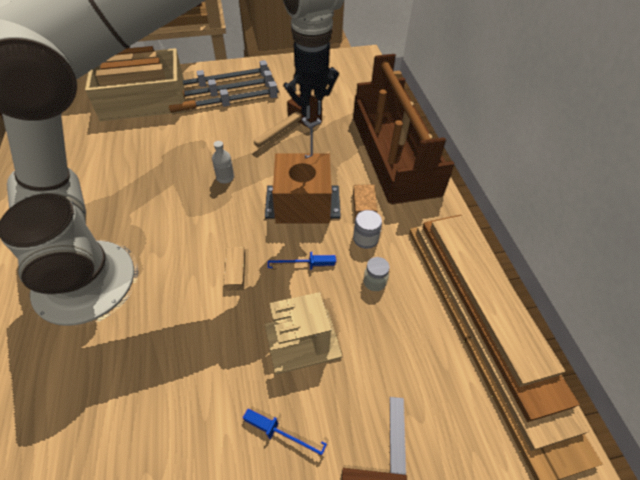

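View pics/scene7.png

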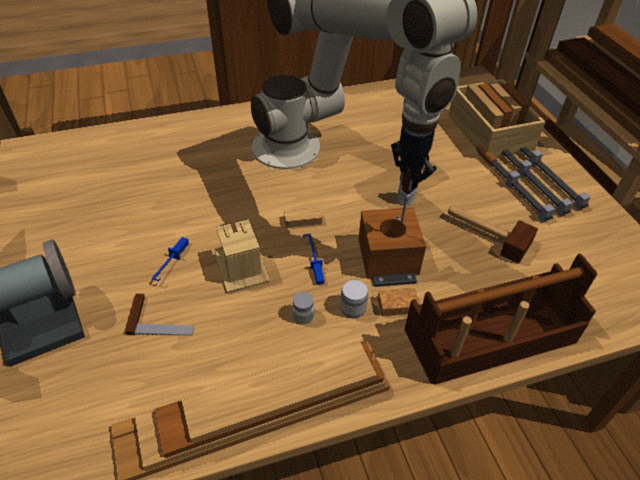

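Run:
```python
from h import *
crop(cv2.imread('pics/w7.png'),240,150,390,270,5,'pics/c11.png')
T=np.load('pics/w7.npy');Mt=lambda p:proj('wrist',T[:3,:3]@np.array(p)+T[:3,3],T)
# hook in tool frame: handle centre x=-.0153
for y in (0,.001):
    print(Mt([-.0153+.14,y,0]),Mt([-.0153+.14,y,-.02]),Mt([-.0153-.03,y,0]))
```

```text
[325.1083 231.1521] [298.3273 231.1574] [325.4302 373.3467]
[325.1089 229.8588] [298.3015 229.8663] [325.4336 370.9207]
```

View pics/c11.png

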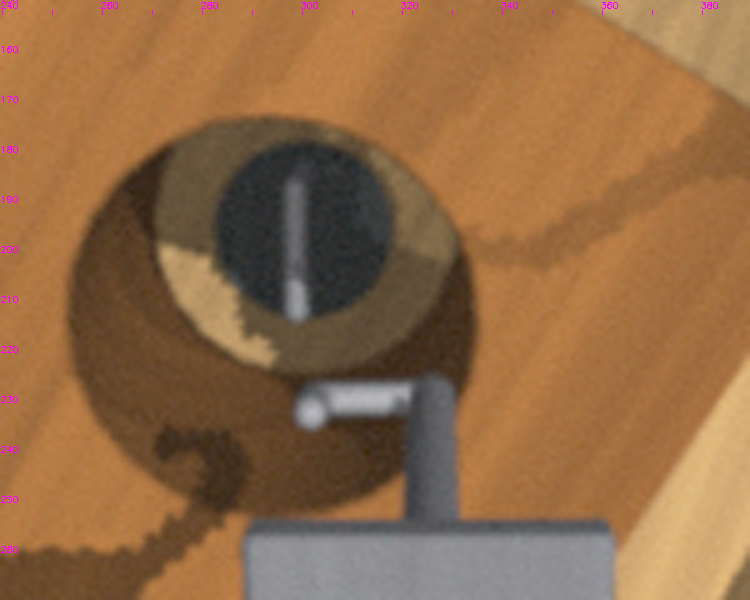

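Run:
```python
from circ import *
T,im=load('w7');b=np.array([.0012,.0005])
pts=edge(im,(294,212.5),33,46,1)
x,r=circ(T,pts,.12);c=x[:2]-T[:2,1:3]@b;print('mouth',x,r,'corr',c)
rel=lambda p:(T[:2,1:3].T@(p-T[:2,3]))*1e3
print('mouth rel tool yz',rel(c))
for u in [(297,186),(298,213.5),(297.5,200)]:
    p=plane('wrist',u,.048,T)[:2]-T[:2,1:3]@b;print('bar',p,rel(p))
p=plane('wrist',(325.8,229.5),.2917+.0153-.14,T)[:2]-T[:2,1:3]@b;print('shank',p,rel(p))
```

```text
mouth [0.5761 0.1508 0.0359] 0.00025354154532836876 corr [0.576  0.1495]
mouth rel tool yz [  1.1986 -27.9322]
bar [0.5696 0.1617] [ 14.8382 -29.8735]
bar [0.5802 0.134 ] [-14.8142 -29.2853]
bar [0.575  0.1477] [ -0.1543 -29.5732]
shank [0.6027 0.158 ] [0.0675 0.0303]
```

Request:
carry_out([
  [0,0,0,20,0,0,10],
  [0,0,0,20,0,0,10],
  [0,0,0,20,0,0,10],
  [0,0,0,15,0,0,10],
  [0,0,0,15,0,0,10],
  [0,0,0,10,0,0,10],
  [0,0,0,0,0,0,10],
  [0,0,0,0,0,0,10],
])

```text
time: 13.02
ee_pos: [0.6031, 0.1588, 0.1921]
tcp_rot: [-4.8, 90.0, 15.2]
wrist_force: [0.2, 0.3, -1.3]
opening: 0.0213
```

Run:
```python
from h import *
o=sensors.get_obs();print(o['time'],o['ee_pos'],o['tcp_rot'],o['wrist_force'],o['torque']);T=tcp(o);np.save('pics/w8.npy',T)
im=vision.camera('wrist')[:,:,::-1];cv2.imwrite('pics/w8.png',im)
crop(im,200,100,400,250,4,'pics/c12.png')
```

```text
13.025 [0.6031 0.1588 0.1921] [-4.8217 89.9532 15.1809] [ 0.2325  0.2984 -1.3193] [ 0.0227  0.0334 -0.0364]
```

View pics/c12.png

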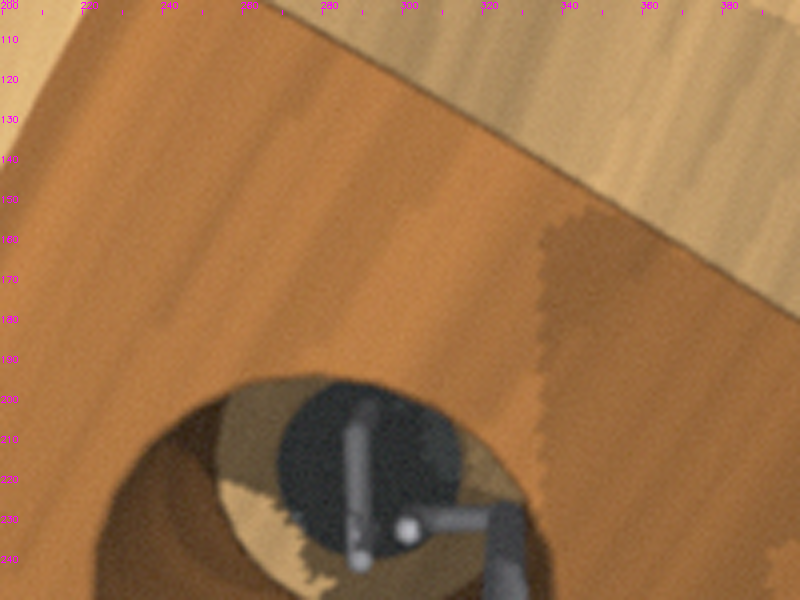

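Run:
```python
from h import *
T=np.load('pics/w8.npy');b=np.array([.0012,.0005])
rel=lambda p:(T[:2,1:3].T@(p-T[:2,3]))*1e3
for u,z in [((289,206),.048),((288.5,241),.048),((325.5,229.5),.0674),((300,232),.0764)]:
    p=plane('wrist',u,z,T)[:2]-T[:2,1:3]@b;print(u,rel(p))
```

```text
(289, 206) [ 13.9866 -28.834 ]
(288.5, 241) [-14.8675 -29.9635]
(325.5, 229.5) [ 0.0613 -0.1058]
(300, 232) [  0.6629 -18.5385]
```

Request:
carry_out([
  [0,0,0,8,0,0,10],
  [0,0,0,8,0,0,10],
  [0,0,0,8,0,0,10],
  [0,0,0,6,0,0,10],
  [0,0,0,0,0,0,10],
  [0,0,0,0,0,0,10],
])

```text
time: 13.82
ee_pos: [0.603, 0.1588, 0.1618]
tcp_rot: [-5.1, 90.0, 14.9]
wrist_force: [-0.1, 0.2, -2.0]
opening: 0.0214
```

Request:
carry_out([
  [0,0,0,3,0,0,10],
  [0,0,0,2.4,0,0,10],
  [0,0,0,0,0,0,10],
  [0,0,0,0,0,0,10],
])

```text
time: 14.32
ee_pos: [0.6029, 0.1587, 0.1561]
tcp_rot: [-166.1, 90.0, -146.1]
wrist_force: [-0.0, 0.3, -1.4]
opening: 0.0213
```

Run:
```python
from h import *
o=sensors.get_obs();print(o['time'],o['ee_pos'],o['tcp_rot'],o['wrist_force'],o['torque']);T=tcp(o);np.save('pics/w9.npy',T)
im=vision.camera('wrist')[:,:,::-1];cv2.imwrite('pics/w9.png',im)
crop(im,220,160,380,280,5,'pics/c13.png')
```

```text
14.325 [0.6029 0.1587 0.1561] [-166.0837   89.9985 -146.0834] [-0.0261  0.2613 -1.4073] [ 0.0087 -0.0351  0.0404]
```

View pics/c13.png

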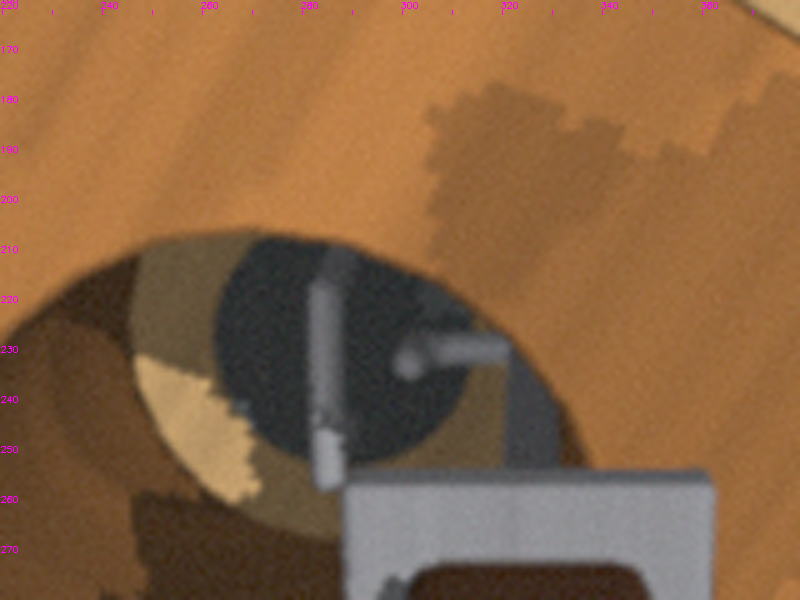

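Run:
```python
from h import *
T=np.load('pics/w9.npy');b=np.array([.0012,.0005])
rel=lambda p:(T[:2,1:3].T@(p-T[:2,3]))*1e3
for z in (.044,.048,.052):
    a,c=[plane('wrist',u,z,T)[:2]-T[:2,1:3]@b for u in ((284,215.5),(285,258.5))];print(z,rel(a),rel(c),np.linalg.norm(a-c))
for u,z in [((300,232.5),.0414),((315,229.5),.0314)]: print(rel(plane('wrist',u,z,T)[:2]-T[:2,1:3]@b))
# disc visible width: left edge (262.5,230)
for z in (.0225,.0255,.0285):
    p=plane('wrist',(262.5,228),z,T)[:2]-T[:2,1:3]@b;print(z,rel(p))
```

```text
0.044 [ 13.7827 -29.5022] [-18.3874 -29.7701] 0.03217121604318204
0.048 [ 14.7163 -29.0493] [-16.9479 -29.3129] 0.03166526614927464
0.052 [ 15.6498 -28.5963] [-15.5084 -28.8557] 0.03115931625536732
[  0.5802 -18.572 ]
[ 0.0753 -8.0305]
0.0225 [ -1.0981 -49.0661]
0.0255 [ -0.2907 -48.5401]
0.0285 [  0.5168 -48.0141]
```

Request:
carry_out([
  [0,0,0,-1.5,0,0,10],
  [0,0,0,0,0,-4,10],
  [0,0,0,0,0,-4,10],
  [0,0,0,0,0,-2,10],
  [0,0,0,0,0,0,10],
])

```text
time: 15.0
ee_pos: [0.5934, 0.1553, 0.1577]
tcp_rot: [2.9, 90.0, 22.9]
wrist_force: [0.7, -0.0, -2.1]
opening: 0.0215
```

Request:
carry_out([
  [0,0,0,0,0,-4,10],
  [0,0,0,0,0,-4,10],
  [0,0,0,0,0,-2,10],
  [0,0,0,0,0,0,10],
  [0,0,0,0,0,0,10],
])

```text
time: 15.62
ee_pos: [0.5842, 0.1519, 0.1576]
tcp_rot: [-25.5, 90.0, -5.5]
wrist_force: [0.3, -1.4, -1.2]
opening: 0.0213
```

Run:
```python
from h import *
o=sensors.get_obs();print(o['time'],o['ee_pos'],o['tcp_rot'],o['wrist_force'],o['torque']);T=tcp(o);np.save('pics/w10.npy',T)
im=vision.camera('wrist')[:,:,::-1];cv2.imwrite('pics/w10.png',im)
crop(im,240,160,400,280,5,'pics/c14.png')
```

```text
15.625 [0.5842 0.1519 0.1576] [-25.4913  89.9943  -5.495 ] [ 0.2976 -1.375  -1.2053] [ 0.0029 -0.0118  0.0065]
```

View pics/c14.png

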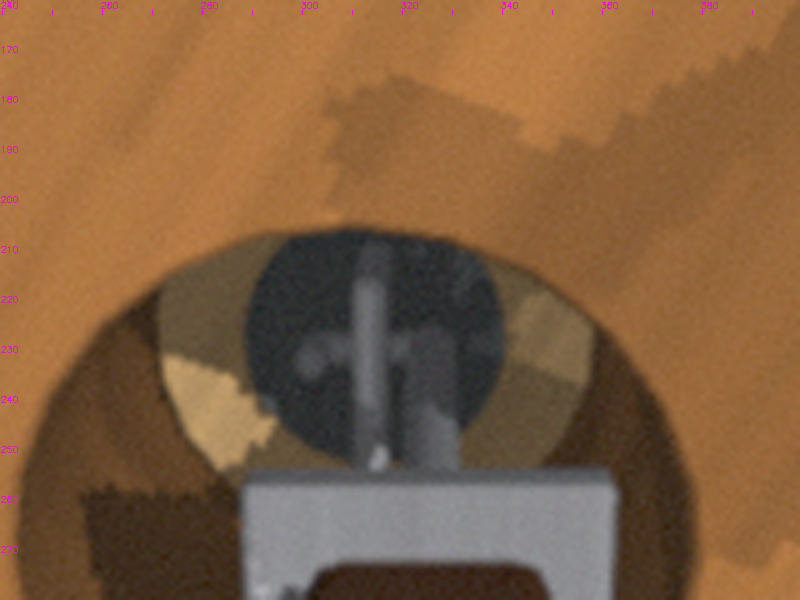

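Request:
carry_out([
  [0,0,0,-5,0,0,10],
  [0,0,0,-4,0,0,10],
  [0,0,0,-2,0,0,10],
  [0,0,0,-2,0,0,10],
  [0,0,0,-2,0,0,10],
  [0,0,0,-2,0,0,10],
  [0,0,0,-2,0,0,10],
  [0,0,0,-2,0,0,10],
])

```text
time: 16.68
ee_pos: [0.584, 0.1518, 0.1782]
tcp_rot: [176.6, 89.9, -163.4]
wrist_force: [0.6, 0.2, -12.4]
opening: 0.0213
```

Run:
```python
from h import *
o=sensors.get_obs();print(o['time'],o['ee_pos'],o['tcp_rot'],o['wrist_force'],o['torque']);T=tcp(o);np.save('pics/w11.npy',T)
im=vision.camera('wrist')[:,:,::-1];cv2.imwrite('pics/w11.png',im)
crop(im,240,160,400,280,5,'pics/c15.png')
```

```text
16.675 [0.584  0.1518 0.1782] [ 176.5774   89.9411 -163.4264] [  0.5891   0.2476 -12.353 ] [ 0.062  -0.4913 -0.0299]
```

View pics/c15.png

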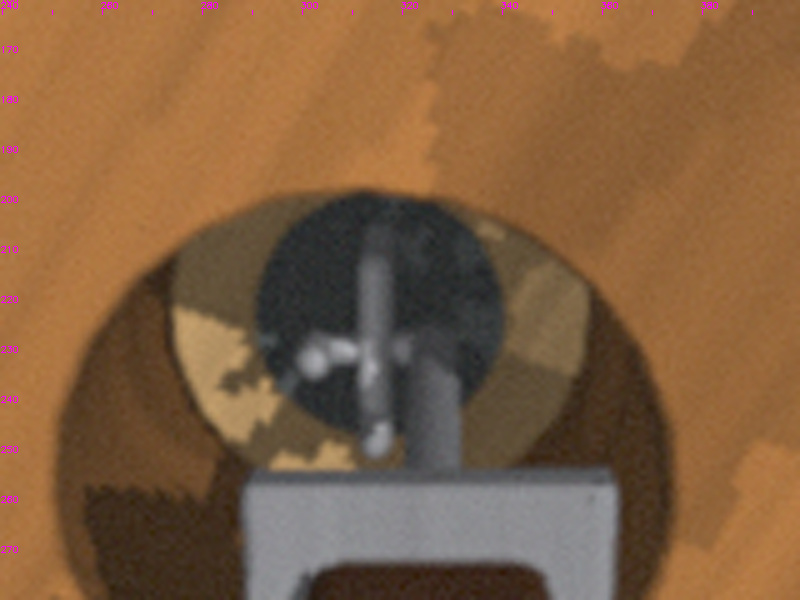

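Request:
carry_out([
  [0,0,0,-4,0,0,10],
  [0,0,0,-7,0,0,10],
  [0,0,0,-8,0,0,10],
  [0,0,0,-8,0,0,10],
  [0,0,0,-8,0,0,10],
  [0,0,0,-8,0,0,10],
  [0,0,0,-8,0,0,10],
  [0,0,0,-8,0,0,10],
  [0,0,0,-8,0,0,10],
  [0,0,0,-8,0,0,10],
  [0,0,0,-5,0,0,10],
  [0,0,0,0,0,0,10],
])

```text
time: 18.23
ee_pos: [0.5843, 0.152, 0.2594]
tcp_rot: [-4.4, 89.9, 15.6]
wrist_force: [-0.6, -1.1, -5.2]
opening: 0.0212
```

Run:
```python
from h import *
o=sensors.get_obs();print(o['time'],o['ee_pos'],o['tcp_rot'],o['wrist_force'],o['torque']);T=tcp(o);np.save('pics/w12.npy',T)
im=vision.camera('wrist')[:,:,::-1];cv2.imwrite('pics/w12.png',im)
crop(im,220,140,420,290,4,'pics/c16.png')
```

```text
18.225 [0.5843 0.152  0.2594] [-4.3886 89.9393 15.613 ] [-0.5749 -1.1018 -5.2232] [-0.1076  0.3475 -0.0259]
```

View pics/c16.png

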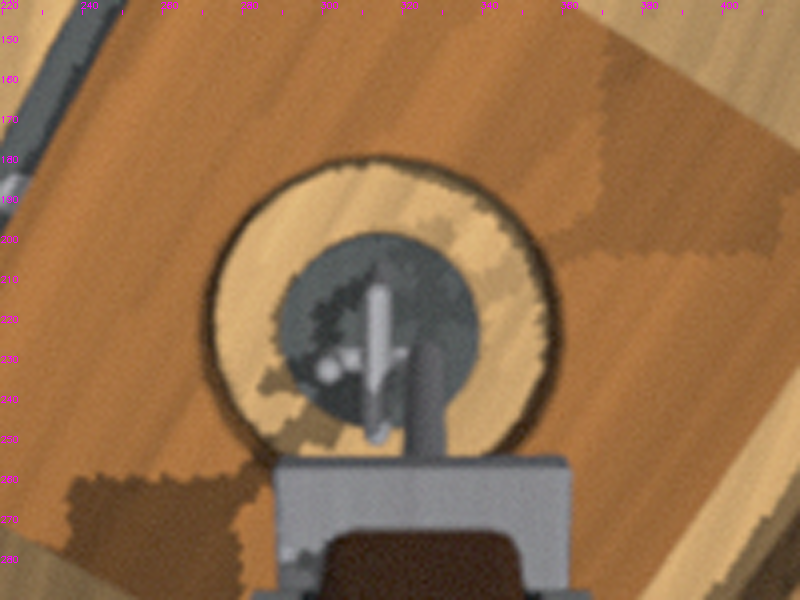

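Request:
carry_out([
  [0,0,0,-2,0,0,10],
  [0,0,0,-2,0,0,10],
  [0,0,0,-2,0,0,10],
  [0,0,0,-2,0,0,10],
])

```text
time: 18.77
ee_pos: [0.5842, 0.1519, 0.2665]
tcp_rot: [174.5, 90.0, -165.5]
wrist_force: [0.0, 0.9, -11.9]
opening: 0.0213
```

Request:
carry_out([
  [0,0,0,-1.5,0,0,10],
  [0,0,0,-1.5,0,0,10],
])

```text
time: 19.02
ee_pos: [0.5841, 0.1519, 0.2696]
tcp_rot: [172.7, 90.0, -167.3]
wrist_force: [0.2, 0.2, -13.9]
opening: 0.0211
```

Request:
carry_out([
  [0,0,0,-1,0,0,10],
  [0,0,0,-1,0,0,10],
])

```text
time: 19.27
ee_pos: [0.5841, 0.1519, 0.2717]
tcp_rot: [144.4, 90.0, 164.4]
wrist_force: [-0.4, 0.3, -13.0]
opening: 0.0212
```

Request:
carry_out([
  [0,0,0,-1,0,0,10],
  [0,0,0,-1,0,0,10],
])

```text
time: 19.52
ee_pos: [0.5842, 0.1519, 0.2736]
tcp_rot: [126.0, 90.0, 146.0]
wrist_force: [-0.0, 0.7, -12.1]
opening: 0.0214
```

Request:
carry_out([
  [0,0,0,-1,0,0,10],
  [0,0,0,-0.5,0,0,10],
])

```text
time: 19.77
ee_pos: [0.5842, 0.1519, 0.2752]
tcp_rot: [-118.3, 90.0, -98.3]
wrist_force: [-0.0, -0.5, -12.0]
opening: 0.0212
```

Request:
carry_out([
  [0,0,0,-1,0,0,10],
  [0,0,0,-0.5,0,0,10],
])

```text
time: 20.02
ee_pos: [0.5842, 0.1519, 0.2767]
tcp_rot: [-79.0, 90.0, -59.0]
wrist_force: [-0.3, -0.7, -12.7]
opening: 0.0214
```

Request:
carry_out([
  [0,0,0,-1,0,0,10],
  [0,0,0,-0.5,0,0,10],
])

```text
time: 20.27
ee_pos: [0.5842, 0.1519, 0.2782]
tcp_rot: [-9.4, 90.0, 10.6]
wrist_force: [-0.3, -0.5, -12.1]
opening: 0.0216
```

Request:
carry_out([
  [0,0,0,-1,0,0,10],
  [0,0,0,0,0,0,10],
])

```text
time: 20.52
ee_pos: [0.5842, 0.1519, 0.2793]
tcp_rot: [-3.0, 90.0, 17.0]
wrist_force: [-1.0, 0.1, -11.2]
opening: 0.0212
```

Request:
carry_out([
  [0,0,0,-1,0,0,10],
  [0,0,0,0,0,0,10],
])

```text
time: 20.78
ee_pos: [0.5841, 0.1519, 0.2797]
tcp_rot: [174.4, 90.0, -165.6]
wrist_force: [-0.3, 0.6, -15.7]
opening: 0.0209
```

Request:
carry_out([
  [0,0,0,-1,0,0,10],
  [0,0,0,0,0,0,10],
])

```text
time: 21.02
ee_pos: [0.5841, 0.1519, 0.28]
tcp_rot: [175.7, 89.9, -164.3]
wrist_force: [1.1, 0.2, -24.0]
opening: 0.0216
```

Request:
carry_out([
  [0,0,0,2,0,0,10],
  [0,0,0,3,0,0,10],
  [0,0,0,4,0,0,10],
  [0,0,0,3.3,0,0,10],
  [0,0,0,0,0,0,10],
  [0,0,0,0,0,0,10],
])

```text
time: 21.78
ee_pos: [0.5842, 0.1519, 0.269]
tcp_rot: [-5.6, 90.0, 14.4]
wrist_force: [0.4, -0.5, -2.0]
opening: 0.0213
```

Run:
```python
from h import *
o=sensors.get_obs();print(o['time'],o['ee_pos'],o['tcp_rot'],o['wrist_force'],o['torque']);T=tcp(o);np.save('pics/w13.npy',T)
im=vision.camera('wrist')[:,:,::-1];cv2.imwrite('pics/w13.png',im)
crop(im,220,140,420,290,4,'pics/c17.png')
im=vision.camera('side')[:,:,::-1];cv2.imwrite('pics/side13.png',im)
crop(im,250,90,350,190,6,'pics/c18.png')
```

```text
21.775 [0.5842 0.1519 0.269 ] [-5.5713 89.9764 14.4269] [ 0.3829 -0.4535 -2.0165] [-0.0308 -0.0191  0.0052]
```

View pics/c17.png

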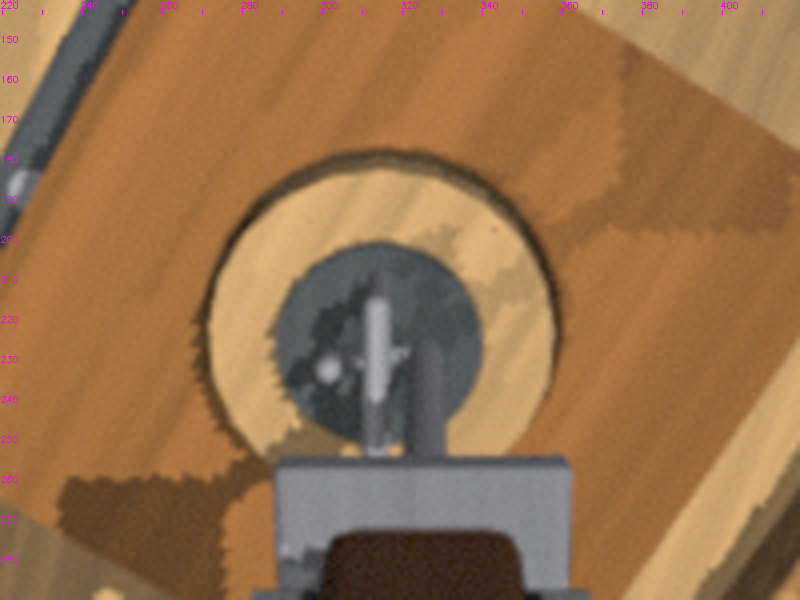

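View pics/c18.png

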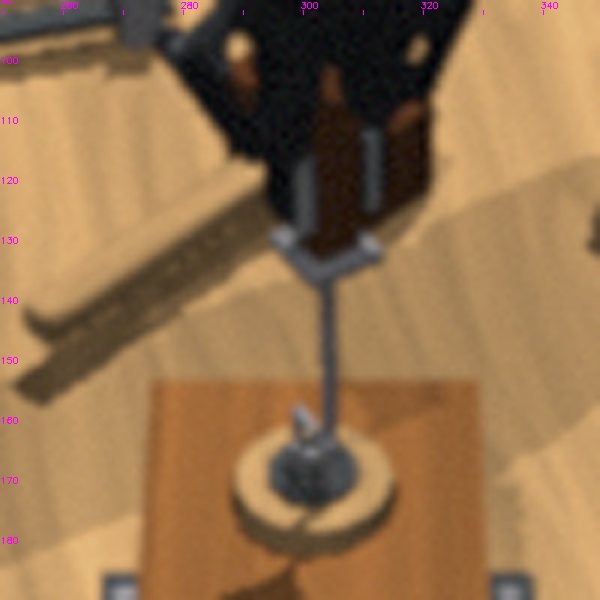

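Request:
carry_out([
  [0,0,0,0,0,4,10],
  [0,0,0,0,0,5,10],
  [0,0,0,0,0,5,10],
  [0,0,0,0,0,5,10],
  [0,0,0,0,0,5,10],
  [0,0,0,0,0,0,10],
  [0,0,0,0,0,0,10],
])

```text
time: 22.75
ee_pos: [0.6067, 0.1601, 0.2688]
tcp_rot: [177.4, 90.0, -162.6]
wrist_force: [-0.6, -0.2, -1.9]
opening: 0.0215
```

Run:
```python
from h import *
o=sensors.get_obs();print(o['time'],o['ee_pos'],o['wrist_force'],o['torque']);T=tcp(o);np.save('pics/w14.npy',T)
im=vision.camera('wrist')[:,:,::-1];cv2.imwrite('pics/w14.png',im)
crop(im,220,140,420,290,4,'pics/c19.png')
```

```text
22.75 [0.6067 0.1601 0.2688] [-0.5934 -0.1839 -1.8633] [-0.0227  0.0294  0.0383]
```

View pics/c19.png

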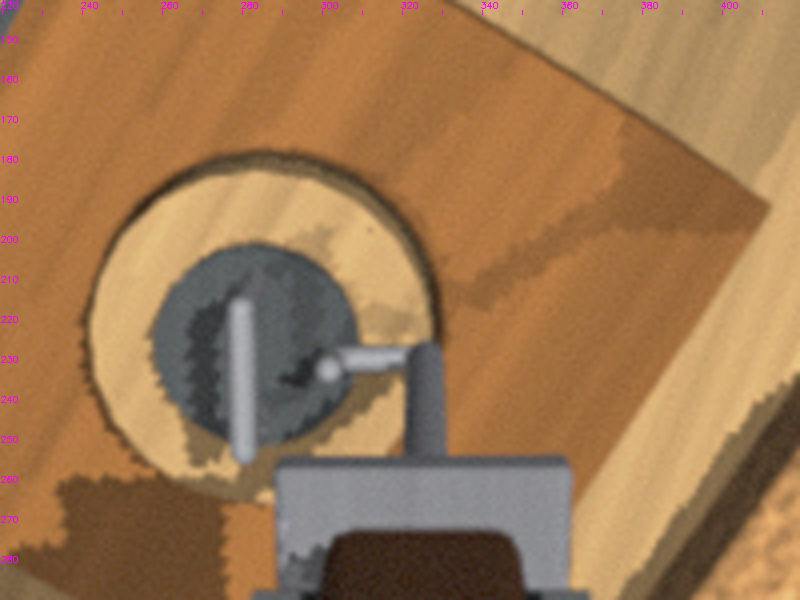

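Request:
carry_out([
  [0,0,0,-14,0,0,10],
  [0,0,0,-14,0,0,10],
  [0,0,0,-14,0,0,10],
  [0,0,0,0,-36.7,-38.6,10],
  [0,0,0,0,-36.7,-38.6,10],
  [0,0,0,0,-36.7,-38.6,10],
  [0,0,0,0,-36.7,-38.6,10],
  [0,0,0,0,-36.7,-38.6,10],
  [0,0,0,0,-36.7,-38.6,10],
  [0,0,0,0,-36.7,-38.6,10],
  [0,0,0,0,-36.7,-38.6,10],
  [0,0,0,0,-36.7,-38.6,10],
])

```text
time: 24.3
ee_pos: [0.392, -0.2704, 0.3112]
tcp_rot: [-52.1, 89.9, -32.1]
wrist_force: [0.4, -0.9, -1.6]
opening: 0.0211
```

Request:
carry_out([
  [5.7,0,0,0,0,0,10],
  [5.7,0,0,0,0,0,10],
  [5.6,0,0,0,0,0,10],
  [0,0,0,0,0,0,10],
  [0,0,0,0,0,0,10],
])

```text
time: 24.92
ee_pos: [0.3932, -0.269, 0.3109]
tcp_rot: [-35.6, 90.0, -32.5]
wrist_force: [0.0, 0.2, -1.3]
opening: 0.0218
```

Run:
```python
from h import *
o=sensors.get_obs();print(o['time'],o['ee_pos'],o['tcp_rot'],o['wrist_force'],o['torque']);T=tcp(o);np.save('pics/w15.npy',T)
print(np.degrees(np.arctan2(T[1,2],T[0,2])))
print('to pre-insert',T[:3,:3].T@(np.array([.3930,-.2692,.1624])-T[:3,3])*1e3)
cv2.imwrite('pics/w15.png',vision.camera('wrist')[:,:,::-1])
cv2.imwrite('pics/scene15.png',vision.camera('scene')[:,:,::-1])
```

```text
24.925 [ 0.3932 -0.269   0.3109] [-35.6352  89.9853 -32.51  ] [ 0.0127  0.1964 -1.2748] [-0.0042 -0.0258 -0.0143]
3.1251077656790556
to pre-insert [148.5214  -0.1969  -0.2032]
```

View pics/w15.png

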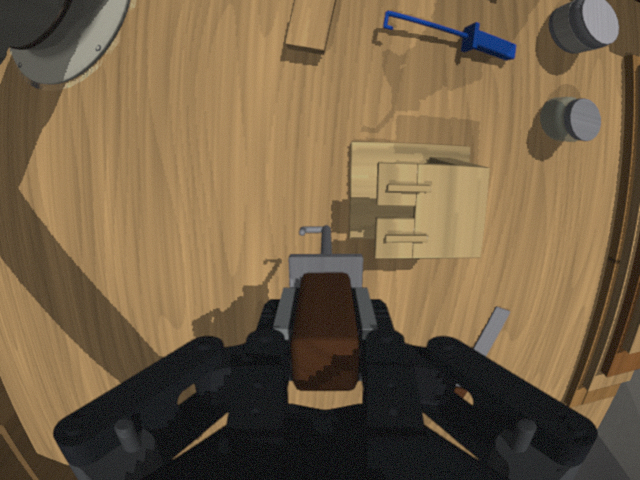

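View pics/scene15.png

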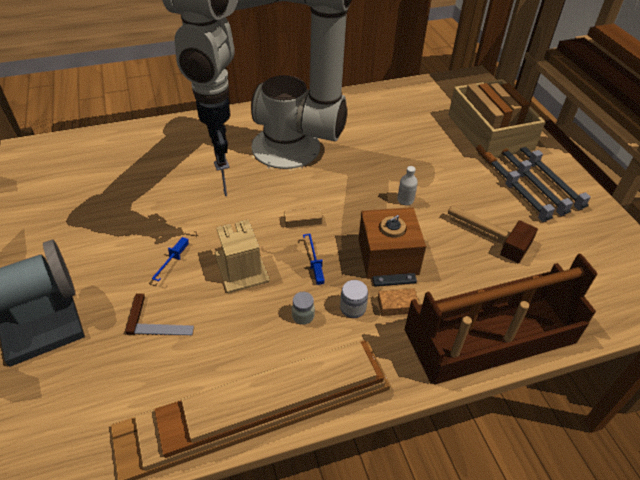

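Request:
carry_out([
  [0,0,0,37,0,0,10],
  [0,0,0,37,0,0,10],
  [0,0,0,37,0,0,10],
  [0,0,0,25,0,0,10],
  [0,0,0,12.5,0,0,10],
  [0,0,0,0,0,0,10],
  [0,0,0,0,0,10,10],
  [0,0,0,0,0,15,10],
  [0,0,0,0,0,5,10],
  [0,0,0,0,0,0,10],
])

```text
time: 26.28
ee_pos: [0.4237, -0.2674, 0.1622]
tcp_rot: [149.2, 90.0, 152.2]
wrist_force: [-0.0, 0.0, -1.1]
opening: 0.0214
```

Run:
```python
from h import *
o=sensors.get_obs();print(o['time'],o['ee_pos'],o['tcp_rot'],o['wrist_force'],o['torque']);T=tcp(o);np.save('pics/w16.npy',T)
print(np.degrees(np.arctan2(T[1,2],T[0,2])))
print('to insert',T[:3,:3].T@(np.array([.4678,-.2653,.1624])-T[:3,3])*1e3)
im=vision.camera('wrist')[:,:,::-1];cv2.imwrite('pics/w16.png',im)
crop(im,260,150,460,300,4,'pics/c20.png')
```

```text
26.275 [ 0.4237 -0.2674  0.1622] [149.1958  89.9805 152.2378] [-0.0372  0.0382 -1.0812] [ 0.0259  0.0057 -0.0401]
3.0419607120750185
to insert [-0.1985 -0.2611 44.1249]
```

View pics/c20.png

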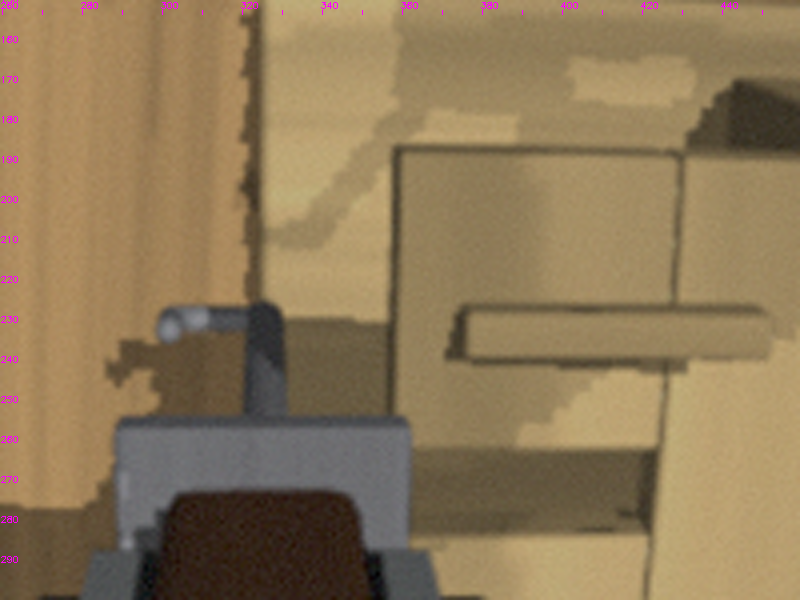

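Request:
carry_out([
  [0,0,0,0,0,10,10],
  [0,0,0,0,0,12,10],
  [0,0,0,0,0,12,10],
  [0,0,0,0,0,10,10],
  [0,0,0,0,0,0,10],
  [0,0,0,0,0,0,10],
])

```text
time: 27.08
ee_pos: [0.467, -0.2651, 0.1622]
tcp_rot: [159.2, 90.0, 162.2]
wrist_force: [-0.2, -0.4, -1.3]
opening: 0.0215
```

Request:
carry_out([
  [0,0,0,6,0,0,10],
  [0,0,0,6,0,0,10],
  [0,0,0,2.5,0,0,10],
  [0,0,0,0,0,0,10],
  [0,0,0,0,0,0,10],
])

```text
time: 27.7
ee_pos: [0.4672, -0.2652, 0.1479]
tcp_rot: [-39.1, 90.0, -36.1]
wrist_force: [0.1, 0.6, -2.4]
opening: 0.0212
```

Run:
```python
from h import *
o=sensors.get_obs();print(o['time'],o['ee_pos'],o['tcp_rot'],o['wrist_force'],o['torque']);T=tcp(o);np.save('pics/w17.npy',T)
im=vision.camera('wrist')[:,:,::-1];cv2.imwrite('pics/w17.png',im)
crop(im,240,160,440,310,4,'pics/c21.png')
```

```text
27.7 [ 0.4672 -0.2652  0.1479] [-39.071   89.9867 -36.0735] [ 0.0797  0.6224 -2.3835] [0.0199 0.0224 0.0111]
```

View pics/c21.png

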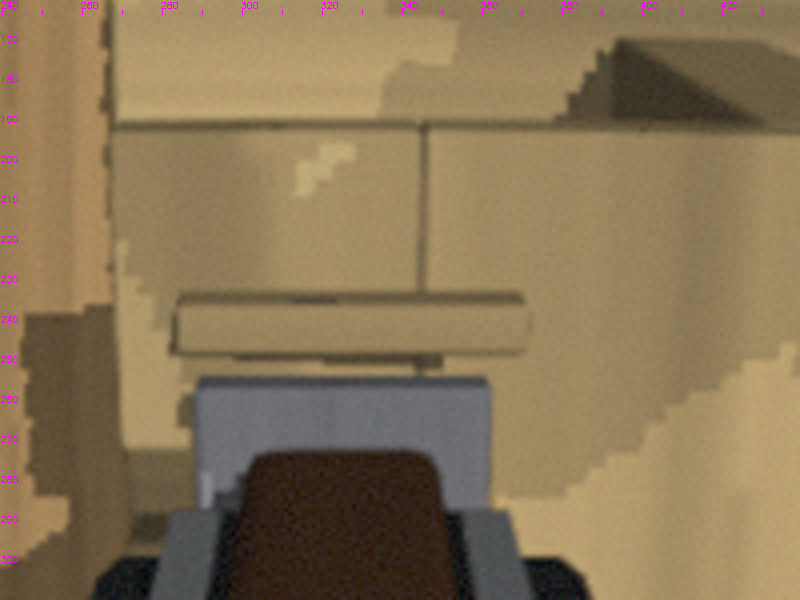

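Request:
carry_out([
  [0,0,0,1.3,0,0,10],
  [0,0,0,0,0,0,10],
])

```text
time: 28.0
ee_pos: [0.4671, -0.2652, 0.1464]
tcp_rot: [160.2, 90.0, 163.2]
wrist_force: [-0.2, -0.9, -0.8]
opening: 0.0214
```

Request:
carry_out([
  [0,0,0,1,0,0,10],
  [0,0,0,0,0,0,10],
  [0,0,0,0,0,0,10],
])

```text
time: 28.38
ee_pos: [0.4672, -0.2652, 0.1457]
tcp_rot: [-32.0, 90.0, -29.0]
wrist_force: [-0.4, 0.9, 1.2]
opening: 0.0212
```

Request:
carry_out([
  [0,0,0,0,0,0,35],
  [0,0,0,0,0,0,50],
  [0,0,0,0,0,0,75],
  [0,0,0,0,0,0,100],
  [0,0,0,0,0,0,100],
  [0,0,0,0,0,0,100],
  [0,0,0,0,0,0,100],
])

```text
time: 29.25
ee_pos: [0.4671, -0.2652, 0.1455]
tcp_rot: [-145.7, 90.0, -142.7]
wrist_force: [-0.1, -0.6, -0.0]
opening: 0.0852
```

Request:
carry_out([
  [0,0,0,-15,0,0,100],
  [0,0,0,-30,0,0,100],
  [0,0,0,-40,0,0,100],
  [0,0,0,-40,0,0,100],
  [0,0,0,0,-50,-20,100],
  [0,0,0,0,-50,-20,100],
  [0,0,0,0,-20,-10,100],
  [0,0,0,0,0,0,100],
  [0,0,0,0,0,0,100],
])

```text
time: 30.38
ee_pos: [0.4238, -0.3869, 0.2709]
tcp_rot: [12.2, 90.0, 15.2]
wrist_force: [0.9, 0.9, 0.2]
opening: 0.0856
```

Run:
```python
from h import *
o=sensors.get_obs();print(o['time'],o['ee_pos'],o['wrist_force'],o['opening']);T=tcp(o);np.save('pics/w18.npy',T)
cv2.imwrite('pics/w18.png',vision.camera('wrist')[:,:,::-1])
im=vision.camera('side')[:,:,::-1];cv2.imwrite('pics/side18.png',im)
cv2.imwrite('pics/scene18.png',vision.camera('scene')[:,:,::-1])
```

```text
30.375 [ 0.4238 -0.3869  0.2709] [0.8803 0.9042 0.2204] 0.0856376877939171
```

View pics/w18.png

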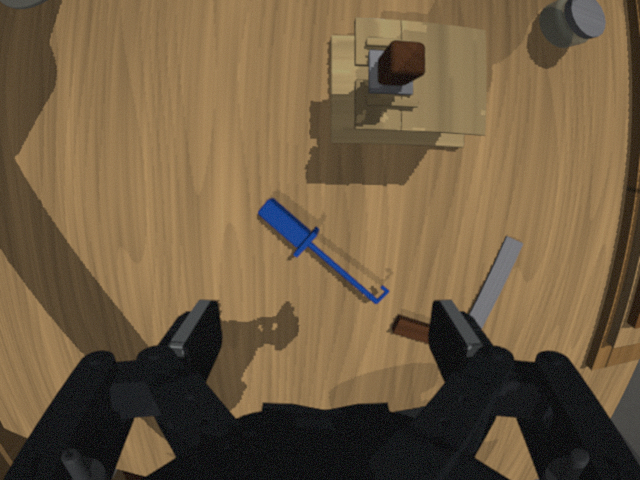

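View pics/side18.png

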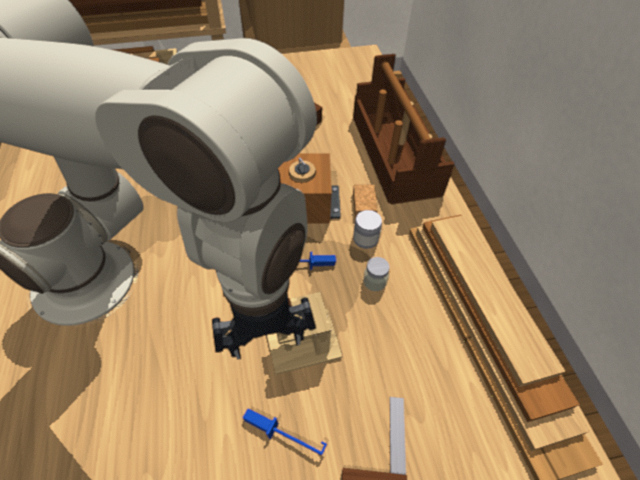

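View pics/scene18.png

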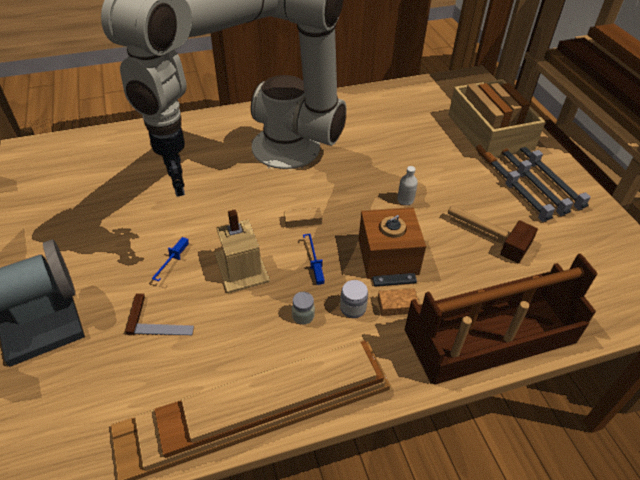

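Run:
```python
from circ import *
T,im=load('w14')
pts=edge(im,(285,222),38,46,-1);pts=pts[pts[:,1]<235]
h=brentq(lambda h:circ(T,pts,h)[0][2]*2-.068,.05,.2);print('flat z',h,circ(T,pts,h),len(pts))
a=cv2.imread('pics/scene15.png');b=cv2.imread('pics/scene18.png');c=cv2.imread('pics/scene0.png')
crop(np.hstack([x[200:290,345:435] for x in(a,b)]),0,0,180,90,4,'pics/c22.png')
d=cv2.absdiff(a,b)[200:250,370:420].max(2);print('stop diff 15-18',np.percentile(d,[50,90,99]))
crop(np.hstack([x[200:290,200:290] for x in(c,b)]),0,0,180,90,4,'pics/c23.png')
```

```text
flat z 0.12911125163266815 (array([0.5762, 0.1496, 0.034 ]), np.float64(0.00016541170318025433)) 67
stop diff 15-18 [ 5. 12. 38.]
```

View pics/c22.png

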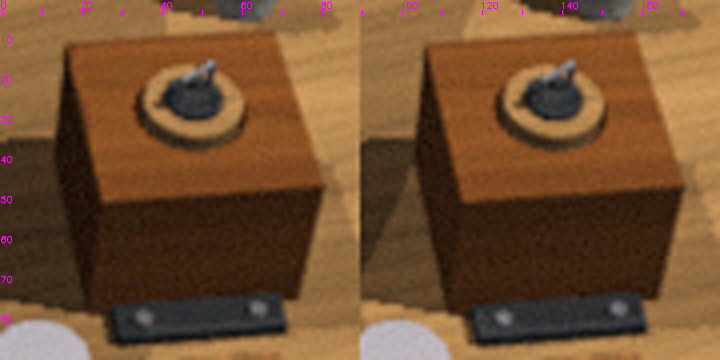

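View pics/c23.png

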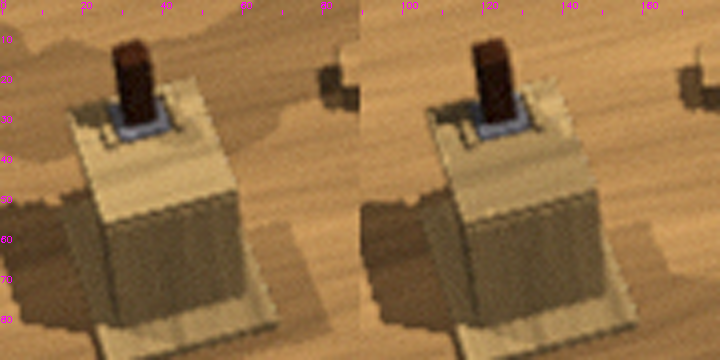

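```bash
python3 -c "
from workcell import job_done;print(job_done())"
```

```text
the job is handed in; nothing more can be done
None
```

I drew the planing stop fully up with the hook, hung the hook back in its rack and let go of it. The job was handed in at about 30.5 s of robot time, well inside the 72 s limit. I got no verdict back.

- **Drawing up:** Pulling the stop along gave readings of 11 to 14 N. At the top the reading climbed to 24 N, about 22 N after the hook's weight. In that last step the arm moved only 0.3 mm of the 1 mm commanded, so I took that as the hard end stop. None of the readings came near the 40 N limit, but force was only read at the end of each move.
- **Stop position:** In the wrist camera, with the same fit before and after, its top rose from about 20 mm to about 129 mm above the bench. That is 109 mm, 1 to 2 mm more than the 107 to 109 mm of travel available if anything. The hook's height put the top at about 133 mm instead, a 4 mm disagreement I put down to camera and grip errors.
- **Holding:** The scene pictures taken once the hook was clear and again after it was back in the rack show the stop at the same height.
- **Hook:** It looks the same in the rack as it did at the start, with the collar between the cheeks. The gripper is open and clear of everything.
- **Other things on the bench:** They look in their original places in the final scene view. I checked this by eye and did not measure it.

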